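# Set an extrusion die up under its clamp strap

## Robot

A 6-joint arm with a two-finger parallel gripper is mounted at the origin on a cart in front of the work surface, level with it; the furniture and walls round the work are solid. World frame = base frame: x ahead of the robot, y to its left, z up, the work surface at z = 0. Lengths are in m, angles in rad, forces in N, time in s.
With the tool pointing down it reaches from about 0.425 to 0.95 m from the base axis. Payload 3.5 kg.
Tool frame: the origin (TCP) lies at the very end of the fingers, on their centre line; the grasp point (between the pads) lies ctrl.grip_point_offset behind it (ctrl.grip_point_offset is the distance from the TCP to the grasp point, in m); z points along the fingers, y is the direction in which the jaws open and shut (so a half turn about z gives the same grasp; the last joint's range is limited). The gripper opens to 85 mm and grips with 20 to 120 N. Pads are 22 mm wide; open, the fingers measure 114 mm over their backs; the gripper's body (76 mm by 85 mm) begins 54 mm behind the grasp point. The pads swing forward as they close: fully open they stand 13 mm farther back than shut.
Start: joints at [-1.455, 0.286, 1.577, -0, 1.279, -0.15], TCP at [0.177, -0.651, 0.231] pointing down, gripper open.
Joint ranges: [-2.77, 2.77], [-0.9, 2.22], [0.21, 2.48], [-1.53, 4.67], [0.24, 2.81], [-2.84, 2.84]. Speed limits (rad/s): [2.79, 2.79, 3.14, 3.14, 3.14, 3.14].

## Interface

Orientations are given as a unit quaternion [x, y, z, w].
In Python, from plant import telemetry, imaging, ticket, finder, ctrl gives the robot as it stands. The module is installed in compiled form; this text tells all that it offers.
- The arm moves only by the shell command python3 -m crank 'ROWS' [FORCE]. ROWS is JSON, a list of rows, each a list of 7 numbers: the shift along the tool's x, y, z scaled (see below), then the turn, a rotation vector about the tool's x, y, z scaled (see below), then the opening, from 0 (shut) to 1 (fully open). A call has 1 to 12 rows; each row is the pose to reach, as a shift and turn from the pose commanded when the call began, along the tool's axes at that moment; what a row does not reach only later rows make up. The controller multiplies each number of a shift by 0.15 m and each number of a turn by 90 degrees. A row lasts 1/10 s, in which the tool goes at most 50 mm and 8.59 degrees, less where a joint would pass 70% of its speed; a pose out of reach is approached as far as the arm can. A call with a number of a shift or a turn outside -1 to 1 is refused whole. A call with a gripper value outside its range is refused whole. The fingers move at their own pace and stop on an object; FORCE is the grip in N (left out, the last holds). Time passes only in rows, so rows that repeat a pose let the fingers close. It gives the time, the measured TCP pose, the force and the opening at its end, in the units of the state.
- telemetry.get_state(): the state, without advancing time (a new reading comes with each control period).
- imaging.read_camera(name): name is "scene" or "top" or "wrist"; returns a dict with "pixels" (420x560x3 uint8, red, green, blue), "vfov" (degrees; the focal length in pixels is half the picture's height over the tangent of half this angle, whatever the lens; pixels are square), "cx", "cy" (the principal point, pixels), "rvec" (rotation vector, rad) and "tvec" (3), from world to camera coordinates, as OpenCV has them. Camera axes: x right, y down, z forward; pixel columns grow to the right and rows downward; lengths in m; the calibration is good to about 2 mm. A picture is of the moment at which its call begins. There is no depth.
- ticket.sign_off(): hands the job in, once; it reports no verdict.
Trained networks look in a picture, given as the dict that the camera call returned (one of the last four; its "shot" number tells which), for a name from the list of things; names that differ only in an ending like _2 or _b are one class to them, and where a whole thing is asked for, a point or a joint stands for the part that bears it (a point fixed in the world has none). Each returns a list of dicts, best first, with "confidence" (0 to 1); they miss things now and then, are a little off and sometimes report something else, mostly with a low value. They report only what shows in the picture. A call takes as long as a camera call. They do not tell look-alikes from the thing itself.
- finder.masks_of(label, picture): "pixels" (420x560 bool, what is visible of it) and "extent" ([left, top, right, bottom] in pixels, round what is visible of it).
- finder.pinpoint(label, picture): "location" ([row, column] in pixels: a listed point, or the origin of a listed thing).
The state is a dict: "time": time; "qpos": joint angles; "dq": joint speeds; "joint_efforts": joint torques, N m; "eef_pos": TCP position; "tcp_rot": TCP orientation; "contact_force": force on the tool from outside, world axes, zero at the start; "wrist_torque": the same for the moment, N m; "opening": opening from 0.0 (shut) to 1.0 (fully open).
Only numpy, scipy, OpenCV 4.12 (cv2) and the standard library are available. Lean on these libraries where they do the work, as an engineer would, in place of code of your own. Each camera call takes 0.05 s, during which the arm holds its last target.

## Task

Set the round die up for clamping on the fixture plate: put it centrally on the round pad, and centrally on the rectangular pad at the other side of the stud put the one packing block that is exactly as high as the die. Once both stand there, lay the slotted strap lengthwise and level across the two, with the stud up through its slot, and last drop the thick collar over the stud so that it sits flat on the strap. Let go of everything, and leave the micrometer and the spanner lying where they are.

Things in the scene. Friction and masses are not known exactly. Their poses are not given: they have to be found in the camera images.
- fixture: Fixture bolted to the bench: plate 170 (x) x 84 (y) x 12 mm; origin: centre of its underside, z up. At the origin stands a fixed stud, 10 mm thick, tapered tip 78 mm above the bench, 20 mm locknut at its foot. Two pads, tops 16 mm above the bench: a round one, 42 mm wide, for the die, its centre 50 mm from the stud towards -x; a rectangular one, 30 x 38 mm, for the block, centre 42 mm towards +x.
- die_centre (a point): Round extrusion die: steel disc 48 mm across and 24 mm thick, lying flat, with a dark H-shaped opening in its face. The point is its centre, half-way up; z is up. On its pad its top is 40 mm above the bench.
- block_low_centre (a point): The lowest steel packing block with two small holes in its top, 28 mm along its x, 36 mm along its y and 14 mm high (too low for the die). The point is its centre, half-way up; z is up. It is gripped across its 36 mm (along its y).
- block_mid_centre (a point): The middle steel packing block with two small holes in its top, 28 mm along its x, 36 mm along its y and 24 mm high, just as high as the die. The point is its centre, half-way up; z is up. It is gripped across its 36 mm (along its y).
- block_high_centre (a point): The highest steel packing block with two small holes in its top, 28 mm along its x, 36 mm along its y and 34 mm high (too high for the die). The point is its centre, half-way up; z is up. It is gripped across its 36 mm (along its y).
- strap_centre (a point): Clamp strap: dark steel bar 84 mm along its x, 30 mm along its y, 12 mm thick, with a through slot in the middle, 30 mm (x) by 14 mm; the same both ways round. The point is the centre of the slot, half-way up; z is up. Gripped across its 30 mm at the middle, the stud comes up between the fingers, at last to 38 mm above the strap's underside, which is then 40 mm above the bench.
- collar_centre (a point): Thick steel collar: ring 28 mm across and 14 mm high with a 14 mm bore, lying flat. The point is the middle of the bore, half-way up; z is up. Seated on the strap its underside is 52 mm above the bench.
- micrometer_mid (a point): Outside micrometer with a blue frame, 131 mm long, 47 mm wide and 18 mm high, lying on the bench; a bystander to leave alone. The point is its middle; its length runs along its y.
- spanner_mid (a point): Combination spanner, 169 mm long, 43 mm wide and 6 mm thick, lying on the bench; a bystander to leave alone. The point is its middle; its length runs along its y.
Not all that is in view belongs to the job. Of the things shaped like the part that bears strap_centre, the dark steel one is meant.

How it is judged:
By the outcome, as a careful person would: the job done as asked, in the order asked, and still so for the second after the job is handed in, with the robot touching nothing.
It also fails if it takes over 80 s, if anything falls off the work surface, if the arm or the gripper's body presses on something with over 40 N, if the wrist force passes 120 N, or if a joint passes its speed limit or range.

## Working session

There is one attempt and no reset: what is moved stays moved. The work goes in short steps, Python scripts to look and compute and a shell command to move; the robot and the scene stay as the last step left them, time stands still between calls to the robot, and variables do not carry over. Pictures are saved under pics/ and viewed, and the job is handed in when it is done.

```bash
mkdir -p pics; ls
python3 - <<'E'
from plant import telemetry, imaging, ticket, finder, ctrl
import cv2
print(telemetry.get_state(), ctrl.grip_point_offset)
for n in ("scene","top","wrist"):
    d=imaging.read_camera(n); cv2.imwrite(f"pics/{n}0.png",d["pixels"][:,:,::-1]); print(n,{k:v for k,v in d.items() if k!="pixels"})
E
```

```text
pics
{'time': 0.0, 'qpos': array([-1.45498281e+00,  2.87162674e-01,  1.57817276e+00, -1.77245009e-05,
        1.27858723e+00, -1.50025352e-01]), 'dq': array([ 0.00086917,  0.00191577,  0.00080815,  0.00032157, -0.00071759,
       -0.00032664]), 'joint_efforts': array([ 6.60596834e-05, -4.05982554e+01, -2.92624980e+01, -9.50147523e-05,
        5.74421865e-03,  9.14270174e-06]), 'eef_pos': array([ 0.17726681, -0.65063121,  0.22995146]), 'tcp_rot': array([ 9.91178198e-01,  1.32530834e-01,  1.14451404e-05, -1.16497893e-03]), 'contact_force': array([-0.30737203, -0.2706826 , -0.33063116]), 'wrist_torque': array([-0.03247731,  0.00648442,  0.02973435]), 'opening': 0.9981994480491536} 0.0187
scene {'vfov': 50.41736278615207, 'cx': 278.27818572748805, 'cy': 213.32035986405702, 'rvec': array([ 2.16928425, -0.14660291,  0.08933055]), 'tvec': array([-0.5789358 , -0.11446027,  1.06520718]), 'shot': 1}
top {'vfov': 49.97603030590031, 'cx': 271.8540238654152, 'cy': 213.05959382957306, 'rvec': array([ 2.15694637, -2.12323776,  0.10744107]), 'tvec': array([-0.31218135,  0.5588849 ,  0.82842115]), 'shot': 2}
wrist {'vfov': 59.55790977906022, 'cx': 279.13492940591425, 'cy': 207.6494402780499, 'rvec': array([-2.29382139,  1.75405693,  0.2738538 ]), 'tvec': array([-0.67413421, -0.0396943 ,  0.38114715]), 'shot': 3}
```

View pics/scene0.png

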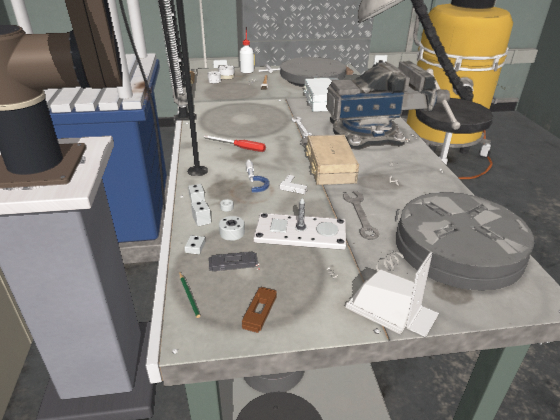

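View pics/top0.png

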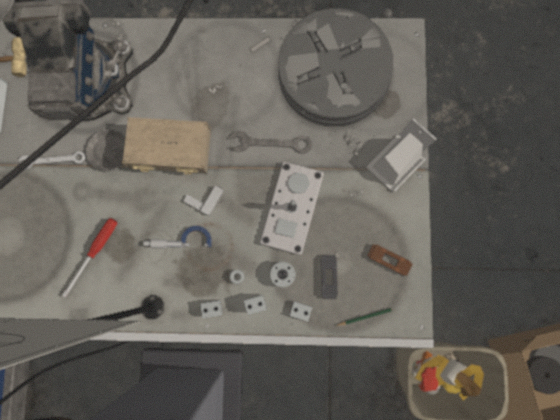

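View pics/wrist0.png

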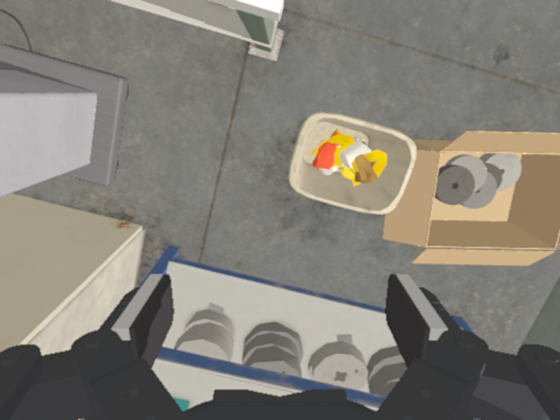

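The scene and top pictures show the plate (top camera about col 292, row 207), three blocks along the near edge (row ~305), the die (282,274), the dark strap (325,276), a brown look-alike strap (390,258) and the collar (236,276). The wrist camera sees only floor.

```bash
cat > h.py <<'E'
from plant import telemetry, imaging, ticket, finder, ctrl
import cv2, numpy as np
from scipy.spatial.transform import Rotation as R
np.set_printoptions(precision=4,suppress=True)
def K(d):
    f=210/np.tan(np.radians(d["vfov"])/2); return np.array([[f,0,d["cx"]],[0,f,d["cy"]],[0,0,1]])
def ray(d,uv,z):
    Rm=cv2.Rodrigues(d["rvec"])[0]; c=-Rm.T@d["tvec"]
    v=Rm.T@np.linalg.inv(K(d))@np.array([uv[0],uv[1],1.]); return c+v*(z-c[2])/v[2]
def proj(d,P):
    return cv2.projectPoints(np.atleast_2d(np.array(P,float)),d["rvec"],d["tvec"],K(d),None)[0][:,0]
def tri(ds,uvs):
    Ps=[K(d)@np.c_[cv2.Rodrigues(d["rvec"])[0],d["tvec"]] for d in ds]
    X=cv2.triangulatePoints(Ps[0],Ps[1],np.array(uvs[0],float),np.array(uvs[1],float))[:,0]; return X[:3]/X[3]
Z=dict(fixture=0,die_centre=.012,block_low_centre=.007,block_mid_centre=.012,block_high_centre=.017,strap_centre=.006,collar_centre=.007,micrometer_mid=.009,spanner_mid=.003)
def save(d,name,crop=None,s=1):
    im=d["pixels"][:,:,::-1]
    if crop: im=im[crop[1]:crop[3],crop[0]:crop[2]]
    cv2.imwrite("pics/"+name,cv2.resize(im,None,fx=s,fy=s,interpolation=cv2.INTER_CUBIC))
def go(px,py,pz,yaw,z_is_grip=False):
    """rows numbers needed to bring commanded(measured) TCP to pose, tool pointing down, tool y axis at angle yaw (rad, mod pi)"""
    s=telemetry.get_state(); R0=R.from_quat(s["tcp_rot"]); p=np.array(s["eef_pos"])
    best=None
    for k in range(-2,3):
        y=yaw+k*np.pi; ty=np.array([np.cos(y),np.sin(y),0]); tz=np.array([0,0,-1.]); tx=np.cross(ty,tz)
        Rt=R.from_matrix(np.c_[tx,ty,tz]); rv=(R0.inv()*Rt).as_rotvec()
        if best is None or np.linalg.norm(rv)<np.linalg.norm(best): best=rv
    print("shift",R0.inv().apply(np.array([px,py,pz])-p)/.15,"turn",best/(np.pi/2),"now",p,"q6",s["qpos"][5])
E
python3 - <<'E'
from h import *
for cam in ("scene","top"):
    d=imaging.read_camera(cam)
    print(cam,"C",-cv2.Rodrigues(d["rvec"])[0].T@d["tvec"])
    for n,z in Z.items():
        for r in finder.pinpoint(n,d)[:3]:
            rc=r["location"]; print(n,round(r["confidence"],2),np.round(rc,1),ray(d,(rc[1],rc[0]),z))
    save(d,cam+"1.png",(160,160,380,340) if cam=="scene" else (170,130,440,350),2.9 if cam!='scene' else 3.3)
E
```

```text
scene C [ 0.4377 -1.0135  0.514 ]
fixture 0.95 [234.2 303.3] [ 0.5838 -0.349   0.    ]
fixture 0.2 [169.3 256.5] [ 0.5206 -0.0841  0.    ]
die_centre 0.61 [227.5 226.4] [ 0.4395 -0.3252  0.012 ]
block_low_centre 0.61 [241.9 195.2] [ 0.381  -0.3557  0.007 ]
block_low_centre 0.61 [259.9 233.7] [ 0.4479 -0.4153  0.007 ]
block_mid_centre 0.64 [192.1 196.1] [ 0.3813 -0.1895  0.012 ]
block_high_centre 0.75 [211.6 199. ] [ 0.3883 -0.2721  0.017 ]
strap_centre 0.97 [306.8 258.7] [ 0.4797 -0.5299  0.006 ]
strap_centre 0.9 [261.2 231.2] [ 0.4434 -0.417   0.006 ]
collar_centre 0.49 [206.8 225. ] [ 0.4399 -0.2463  0.007 ]
micrometer_mid 0.86 [172.8 257. ] [ 0.5187 -0.117   0.009 ]
micrometer_mid 0.29 [260.7 232.4] [ 0.4455 -0.4195  0.009 ]
spanner_mid 0.87 [211.8 359.3] [ 0.7102 -0.2931  0.003 ]
top C [ 0.4524 -0.3298  0.8847]
fixture 0.75 [207.8 292.2] [ 0.579  -0.3425  0.    ]
die_centre 0.73 [273.8 280.5] [ 0.449  -0.3214  0.012 ]
block_low_centre 0.55 [308.7 300.2] [ 0.3837 -0.3599  0.007 ]
block_mid_centre 0.75 [304.2 209.3] [ 0.389  -0.1862  0.012 ]
block_high_centre 0.69 [306.  253.7] [ 0.3877 -0.2716  0.017 ]
block_high_centre 0.58 [205.6 292.4] [ 0.5809 -0.3426  0.017 ]
strap_centre 0.94 [257.4 389.2] [ 0.484  -0.5304  0.006 ]
collar_centre 0.43 [278.7 236.2] [ 0.4381 -0.2359  0.007 ]
micrometer_mid 0.84 [232.5 179.9] [ 0.5258 -0.1229  0.009 ]
micrometer_mid 0.4 [277.3 330.8] [ 0.4441 -0.4179  0.009 ]
spanner_mid 0.63 [141.4 270.5] [ 0.7132 -0.2971  0.003 ]
```

View pics/scene1.png

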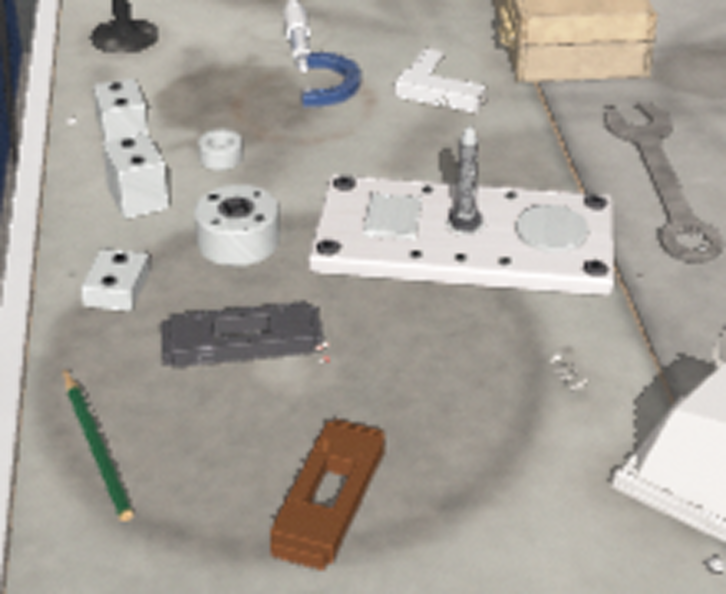

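View pics/top1.png

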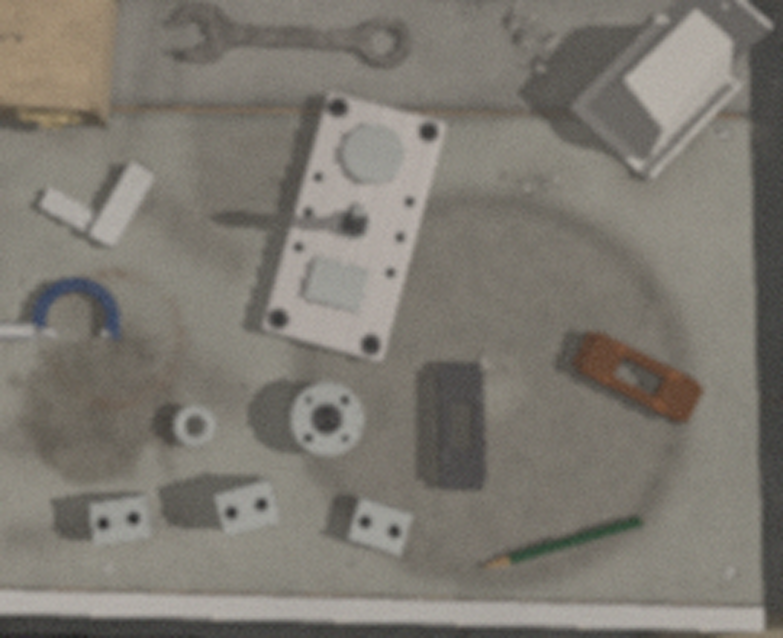

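Run:
```python
from h import *
d=imaging.read_camera("wrist"); s=telemetry.get_state()
Rm=cv2.Rodrigues(d["rvec"])[0]; c=-Rm.T@d["tvec"]; Rt=R.from_quat(s["tcp_rot"]).as_matrix()
print("cam in tool",Rt.T@(c-s["eef_pos"]),"\n",Rt.T@Rm.T, s["time"])
print(Rt)
go(.44,-.29,.33,np.radians(-104.5))
go(.44,-.29,.33,np.radians(-74.5))
```

```text
cam in tool [ 0.0762  0.0006 -0.1434] 
 [[-0.0011 -0.9534 -0.3016]
 [ 1.     -0.0009 -0.001 ]
 [ 0.0007 -0.3016  0.9534]] 1.2
[[ 0.9649  0.2627 -0.    ]
 [ 0.2627 -0.9649 -0.    ]
 [-0.     -0.     -1.    ]]
shift [ 2.3222 -1.8639 -0.6578] turn [0.     0.     0.3303] now [ 0.1773 -0.6513  0.2313] q6 -0.14998918007086
shift [ 2.3222 -1.8639 -0.6578] turn [-0.     0.    -0.003] now [ 0.1773 -0.6513  0.2313] q6 -0.14998918007086
```

```bash
python3 -m crank '[[1,-0.8,-0.6,0,0,0,1],[1,-0.8,-0.6,0,0,0,1],[1,-0.8,-0.6,0,0,0,1],[1,-0.8,-0.6,0,0,0,1],[1,-0.8,-0.6,0,0,0,1]]' && python3 -m crank '[[1,-1,-0.06,0,0,0.17,1],[1,-1,-0.06,0,0,0.17,1],[1,-1,-0.06,0,0,0.17,1],[1,-1,-0.06,0,0,0.17,1],[1,-1,-0.06,0,0,0.17,1],[1,-1,-0.06,0,0,0.17,1]]'
python3 - <<'E'
from h import *
go(.44,-.29,.33,np.radians(-89.5))
d=imaging.read_camera("wrist"); save(d,"wrist1.png",s=1.4)
d=imaging.read_camera("scene"); save(d,"scene2.png",s=1.4)
E
```

```text
time: 1.7
eef_pos: [0.2932, -0.4941, 0.3254]
tcp_rot: [0.991, 0.134, 0.001, 0.003]
contact_force: [-0.8, -0.5, -0.0]
opening: 1.002
time: 2.3
eef_pos: [0.3965, -0.311, 0.3303]
tcp_rot: [1.0, 0.001, -0.0, 0.0]
contact_force: [-0.8, 0.7, 0.2]
opening: 1.001
shift [ 0.2904 -0.1397  0.0022] turn [ 0.0004  0.     -0.0044] now [ 0.3965 -0.311   0.3303] q6 0.702465004606284
```

View pics/wrist1.png

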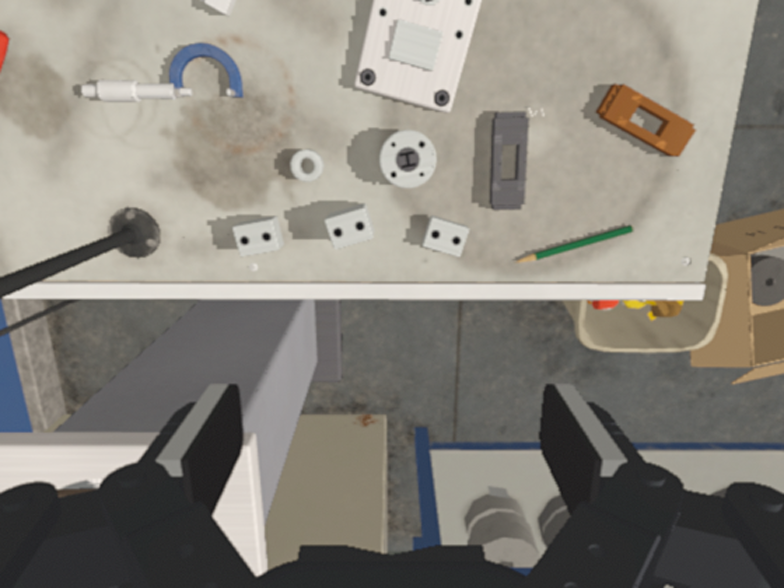

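View pics/scene2.png

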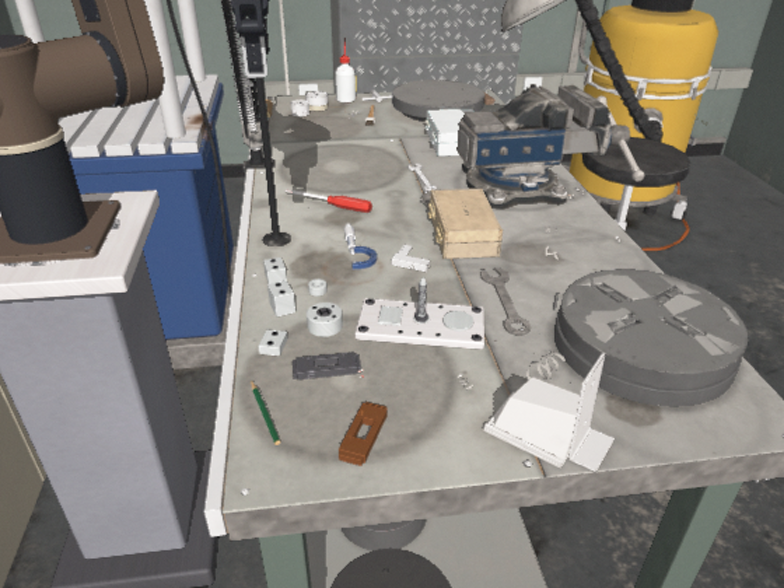

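The wrist view shows all parts: blocks at (258,237), (349,229), (445,236), die (408,159), collar (306,165), strap (508,160) in the enlarged picture; lamp pole base at (134,232). I move forward so the whole fixture shows too.

```bash
python3 -m crank '[[0.8,-0.14,0,0,0,0,1],[0.8,-0.14,0,0,0,0,1],[0.8,-0.14,0,0,0,0,1],[0.8,-0.14,0,0,0,0,1],[0.8,-0.14,0,0,0,0,1]]'
python3 - <<'E'
from h import *
d=imaging.read_camera("wrist"); save(d,"wrist2.png",s=1.4); np.save("w2.npy",d,allow_pickle=True)
for n,z in Z.items():
    for r in finder.pinpoint(n,d)[:2]:
        rc=r["location"]; print(n,round(r["confidence"],2),np.round(rc,1),ray(d,(rc[1],rc[0]),z))
for n in ("die_centre","strap_centre","block_mid_centre","collar_centre","fixture"):
    for r in finder.masks_of(n,d)[:2]:
        m=r["pixels"].astype(np.uint8); cs=max(cv2.findContours(m,0,1)[0],key=cv2.contourArea); print(n,r["confidence"],r["extent"],cv2.minAreaRect(cs))
print(telemetry.get_state()["time"])
E
```

```text
time: 2.9
eef_pos: [0.5151, -0.2927, 0.3293]
tcp_rot: [1.0, -0.001, -0.001, -0.0]
contact_force: [0.2, -0.3, -0.8]
opening: 0.996
fixture 0.71 [102.8 319.1] [ 0.5772 -0.3427  0.    ]
die_centre 0.87 [203.2 305.3] [ 0.4509 -0.327   0.012 ]
die_centre 0.75 [246.8 265.2] [ 0.3889 -0.2734  0.012 ]
block_low_centre 0.57 [252.  329.7] [ 0.3786 -0.3624  0.007 ]
block_low_centre 0.37 [209.2 234.5] [ 0.4413 -0.2331  0.007 ]
block_mid_centre 0.68 [104.2 319. ] [ 0.5759 -0.3414  0.012 ]
block_mid_centre 0.55 [253.7 203. ] [ 0.3789 -0.1879  0.012 ]
block_high_centre 0.71 [249.3 265.9] [ 0.3874 -0.2746  0.017 ]
strap_centre 0.82 [180.9 461.2] [ 0.4787 -0.5301  0.006 ]
strap_centre 0.81 [207.1 372.2] [ 0.4433 -0.4168  0.006 ]
collar_centre 0.76 [206.3 235.2] [ 0.4454 -0.2342  0.007 ]
micrometer_mid 0.9 [153.3 138.6] [ 0.5168 -0.1149  0.009 ]
die_centre 0.79 [288.7, 184.6, 323.4, 227.4] ((304.0, 205.5), (39.0, 36.0), 90.0)
strap_centre 0.86 [357.9, 175.0, 387.2, 237.4] ((371.8216857910156, 205.49362182617188), (24.876995086669922, 61.60357666015625), 2.045408248901367)
strap_centre 0.79 [432.1, 154.3, 499.7, 203.6] ((462.8140869140625, 180.1443328857422), (64.3786392211914, 24.89000701904297), 27.407573699951172)
block_mid_centre 0.62 [189.1, 240.9, 222.9, 269.3] ((205.23207092285156, 253.73773193359375), (25.247528076171875, 31.267621994018555), 79.3803482055664)
block_mid_centre 0.2 [269.2, 19.4, 376.9, 179.0] ((320.18450927734375, 98.43665313720703), (72.6526107788086, 148.85888671875), 15.75117301940918)
collar_centre 0.89 [227.6, 197.7, 247.9, 222.5] ((237.95001220703125, 208.65000915527344), (19.922346115112305, 20.87103271484375), 18.43494987487793)
fixture 0.77 [270.5, 19.3, 376.0, 175.5] ((320.4731750488281, 98.38785552978516), (72.26211547851562, 147.8394317626953), 15.592809677124023)
3.65
```

View pics/wrist2.png

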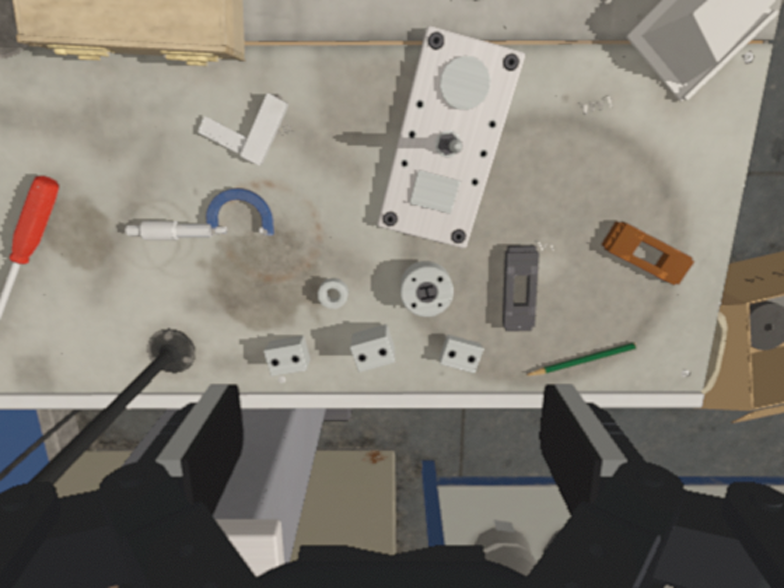

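The whole fixture is in view: round pad near (464,83), rectangular pad near (434,191), stud (449,145). I zoom on it and on the parts to measure precisely.

Run:
```python
from h import *
d=np.load("w2.npy",allow_pickle=True).item()
save(d,"w2_fix.png",(260,10,390,185),3.4)
save(d,"w2_parts.png",(180,165,400,275),3.6)
```

```text
(no output)
```

View pics/w2_fix.png

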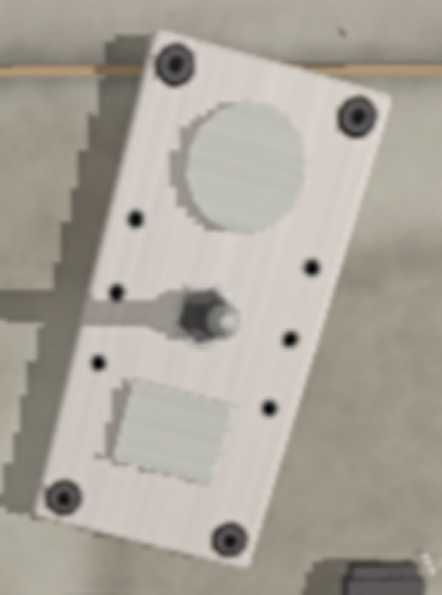

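View pics/w2_parts.png

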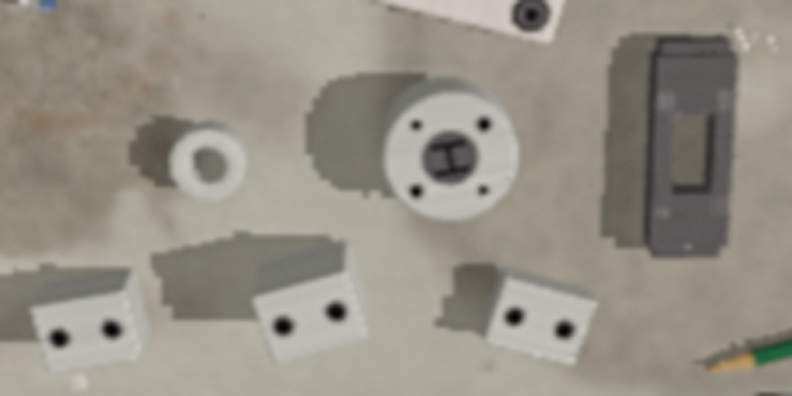

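```bash
cat > fit.py <<'E'
from h import *
from scipy.optimize import least_squares
def fit(d,pts,uv,x0):
    pts=np.array(pts,float);uv=np.array(uv,float)
    def w(p):
        c,s=np.cos(p[2]),np.sin(p[2]); return np.c_[p[0]+c*pts[:,0]-s*pts[:,1],p[1]+s*pts[:,0]+c*pts[:,1],pts[:,2]]
    r=least_squares(lambda p:(proj(d,w(p))-uv).ravel(),x0)
    return r.x, r.fun.reshape(-1,2)
def crop(xy,s,o): return (np.array(xy,float)+.5)/s-.5+np.array(o)
E
python3 - <<'E'
from fit import *
d=np.load("w2.npy",allow_pickle=True).item()
a,b,t=.085,.042,.012
pts=[(-a,-b,t),(-a,b,t),(a,b,t),(a,-b,t),(-.05,0,.016),(.042,0,.016),(.027,-.019,.016),(.027,.019,.016),(.057,.019,.016),(.057,-.019,.016)]
uv=crop([(155,30),(391,97),(249,566),(37,516),(246,166),(173,431),(134,380),(233,405),(212,483),(113,455)],3.4,(260,10))
p,e=fit(d,pts,uv,[.58,-.34,2.9]); print("fixture",p,np.degrees(p[2]),"\n",e)
print("stud tip proj",(proj(d,[(p[0],p[1],.078)])[0]-(260,10))*3.4)
o=(180,165)
print("die",ray(d,crop((451,157.5),3.6,o),.024))
print("collar",ray(d,crop((208,162),3.6,o),.014))
h=.018;w=.014
p,e=fit(d,[(-w,h,.024),(-w,-h,.024),(w,-h,.024),(w,h,.024)],crop([(52,370),(141,355),(132,297),(32,307)],3.6,o),[.38,-.19,0]);print("mid",p,e)
for hs in [((59,338),(111,329)),((283,326),(336,311))]:
    A,B=[ray(d,crop(q,3.6,o),.024) for q in hs]; print((A+B)/2,np.degrees(np.arctan2(*(A-B)[1::-1])),np.linalg.norm(A-B))
S=[ray(d,crop(q,3.6,o),.012) for q in ((655,54),(736,54),(725,257),(648,252))]
print("strap",np.mean(S,0),[np.linalg.norm(S[i]-S[i-1]) for i in range(4)])
S=[ray(d,crop(q,3.6,o),.012) for q in ((679,113),(717,113),(714,190),(674,190))]
print("slot",np.mean(S,0),[np.linalg.norm(S[i]-S[i-1]) for i in range(4)],np.degrees(np.arctan2(*((S[0]+S[1])-(S[2]+S[3]))[1::-1])))
E
```

```text
fixture [ 0.5782 -0.3422  2.8915] 165.66933607375708 
 [[-0.432  -1.4678]
 [ 0.8234 -1.3639]
 [ 0.0514  1.2682]
 [-1.2041  0.1532]
 [ 0.0743  0.3023]
 [ 0.1354  0.4116]
 [-0.1482 -0.5645]
 [ 0.7762 -0.1481]
 [ 0.1204  0.6876]
 [-0.2609  1.4498]]
stud tip proj [225.7975 320.3176]
die [ 0.4476 -0.3258  0.024 ]
collar [ 0.443  -0.2378  0.014 ]
mid [ 0.3796 -0.1923  0.1398] [[-0.5737  0.6739]
 [ 0.8162  1.4062]
 [-0.7341 -1.3927]
 [ 0.4954 -0.6149]]
[ 0.3792 -0.1906  0.024 ] 100.42872384438105 0.01995196350781488
[ 0.385  -0.2744  0.024 ] 106.9318513945524 0.020653878716011573
strap [ 0.4438 -0.4144  0.012 ] [np.float64(0.07604111565718433), np.float64(0.028917625673908764), np.float64(0.07805267495248563), np.float64(0.029072920237647175)]
slot [ 0.4456 -0.4162  0.012 ] [np.float64(0.029520521637247867), np.float64(0.013757306980632324), np.float64(0.029547061663445878), np.float64(0.014752660907898953)] 1.3858856407377955
```

Fixture fits at (0.578, −0.342), axis at 165.7°; the predicted stud tip coincides with the picture (226,320). Die next.

Run:
```python
from h import *
go(.4476,-.3258,.10,np.radians(-104.33))
```

```text
shift [-0.4552  0.2322  1.5356] turn [ 0.     -0.      0.1585] now [ 0.5159 -0.291   0.3303] q6 0.8871298829501574
```

```bash
python3 -m crank '[[-0.455,0.23,1,0,0,0.158,1],[-0.455,0.23,1,0,0,0.158,1],[-0.455,0.23,1,0,0,0.158,1],[-0.455,0.23,1,0,0,0.158,1],[-0.455,0.23,1,0,0,0.158,1]]'
python3 - <<'E'
from h import *
go(.4476,-.3258,.10,np.radians(-104.33))
d=imaging.read_camera("wrist"); save(d,"wrist3.png",s=1.4); np.save("w3.npy",d,allow_pickle=True)
E
```

```text
time: 4.15
eef_pos: [0.4451, -0.3242, 0.1763]
tcp_rot: [0.992, -0.125, -0.003, -0.002]
contact_force: [-0.3, -0.2, 1.0]
opening: 0.999
shift [0.0222 0.0083 0.5083] turn [-0.0026  0.0043 -0.0006] now [ 0.4451 -0.3242  0.1763] q6 1.008134364114978
```

View pics/wrist3.png

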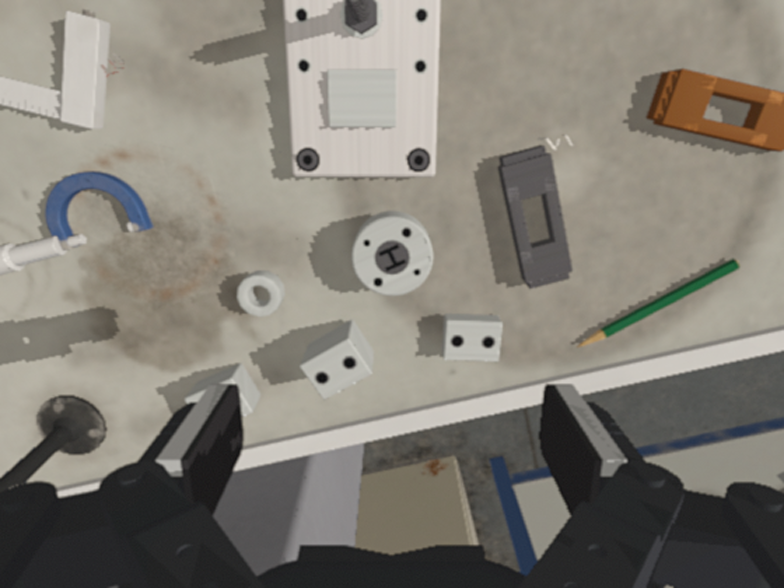

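Closer view: die face centre at about (392,257) enlarged, collar top (260,292), slot (538,220), plate square to the picture.

Run:
```python
from fit import *
d=np.load("w3.npy",allow_pickle=True).item(); o=(0,0)
print("die holes",ray(d,crop((392,257.5),1.4,o),.024), "rim",ray(d,crop((392.5,258),1.4,o),.024))
print("collar",ray(d,crop((260,291),1.4,o),.014))
pts=[(.027,-.019,.016),(.027,.019,.016),(.057,.019,.016),(.057,-.019,.016),(.085,.042,.012),(.085,-.042,.012)]
p,e=fit(d,pts,crop([(330,69),(395,69),(395,128),(328,128),(435,176),(292,176)],1.4,o),[.58,-.34,2.89]);print("fix",p,np.degrees(p[2]),e)
S=[ray(d,crop(q,1.4,o),.012) for q in ((524,195),(547,192),(554,240),(529,247))]
print("slot",np.mean(S,0))
save(d,"w3a.png",(160,120,440,290),2.8)
```

```text
die holes [ 0.4475 -0.3255  0.024 ] rim [ 0.4471 -0.3257  0.024 ]
collar [ 0.4446 -0.2395  0.014 ]
fix [ 0.578  -0.3421  2.8849] 165.29150730768364 [[-2.2811 -0.0293]
 [ 1.1459  0.194 ]
 [ 0.8432 -0.6221]
 [ 0.4409 -0.8549]
 [ 0.007   1.0056]
 [-0.126   0.4818]]
slot [ 0.4458 -0.4159  0.012 ]
```

View pics/w3a.png

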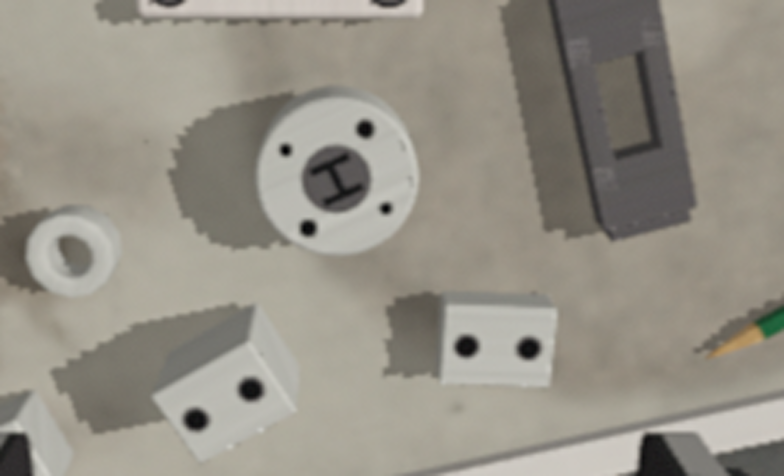

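```bash
python3 -m crank '[[0.02,0.01,0.8,0,0,0,1],[0.02,0.01,0.8,0,0,0,1],[0.02,0.01,0.8,0,0,0,1],[0.02,0.01,0.8,0,0,0,1],[0.02,0.01,0.8,0,0,0,1]]'
python3 - <<'E'
from h import *
go(.4474,-.3256,.004,np.radians(-104.33))
E
```

```text
time: 4.7
eef_pos: [0.452, -0.3289, 0.0626]
tcp_rot: [0.992, -0.124, 0.002, 0.001]
contact_force: [-0.4, -1.2, -0.0]
opening: 0.998
shift [-0.0365 -0.0142  0.3907] turn [ 0.0012 -0.0021  0.0009] now [ 0.452  -0.3289  0.0626] q6 1.008864437172343
```

```bash
python3 -m crank '[[-0.02,-0.01,0.2,0,0,0,1],[-0.02,-0.01,0.2,0,0,0,1],[-0.02,-0.01,0.2,0,0,0,1]]'
python3 - <<'E'
from h import *
for i in range(4):
    go(.4474,-.3256,.004,np.radians(-104.33)); imaging.read_camera("wrist")
E
```

```text
time: 5.0
eef_pos: [0.4487, -0.3264, 0.0325]
tcp_rot: [0.992, -0.124, 0.001, 0.001]
contact_force: [-0.4, 0.3, 1.3]
opening: 1.0
shift [-0.0104 -0.0032  0.1897] turn [ 0.0009 -0.0015  0.0006] now [ 0.4487 -0.3264  0.0325] q6 1.0082124302646172
shift [-0.0131 -0.0051  0.1923] turn [ 0.0014 -0.0022  0.0006] now [ 0.449  -0.3267  0.0329] q6 1.0081531934805248
shift [-0.0135 -0.0057  0.1925] turn [ 0.0015 -0.0024  0.0005] now [ 0.4491 -0.3268  0.0329] q6 1.0081904222617795
shift [-0.0123 -0.0054  0.191 ] turn [ 0.0014 -0.0022  0.0005] now [ 0.4489 -0.3268  0.0327] q6 1.008113130979783
```

```bash
python3 -m crank '[[-0.013,-0.005,0.19,0.001,-0.002,0,1],[-0.013,-0.005,0.19,0.001,-0.002,0,1],[-0.013,-0.005,0.19,0.001,-0.002,0,0],[-0.013,-0.005,0.19,0.001,-0.002,0,0],[-0.013,-0.005,0.19,0.001,-0.002,0,0],[-0.013,-0.005,0.19,0.001,-0.002,0,0],[-0.013,-0.005,0.19,0.001,-0.002,0,0],[-0.013,-0.005,0.19,0.001,-0.002,0,0]]' 60
python3 - <<'E'
from h import *
go(.4474,-.3256,.004,np.radians(-104.33))
d=imaging.read_camera("wrist"); save(d,"wrist4.png",s=1.4)
E
```

```text
time: 6.0
eef_pos: [0.4469, -0.3252, 0.0035]
tcp_rot: [0.992, -0.124, -0.0, -0.0]
contact_force: [-0.8, 1.1, 5.2]
opening: 0.527
shift [ 0.0039  0.0016 -0.0031] turn [-0.0001  0.0005  0.0005] now [ 0.4469 -0.3252  0.0035] q6 1.007868666746172
```

View pics/wrist4.png

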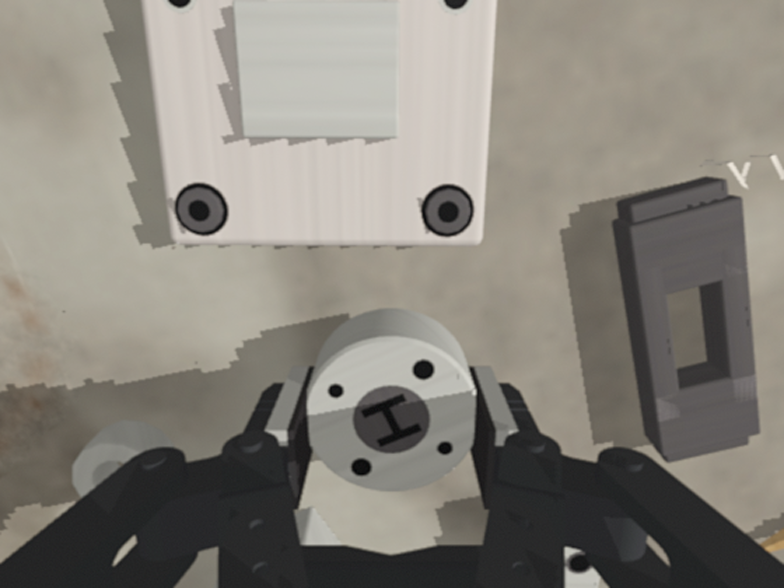

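```bash
python3 - <<'E'
from fit import *
d=imaging.read_camera("wrist"); s=telemetry.get_state()
x=ray(d,crop((391.25,419),1.4,(0,0)),.024); print(x, R.from_quat(s["tcp_rot"]).inv().apply(x-s["eef_pos"]))
go(.6265,-.3546,.12,np.radians(-104.33))
E
python3 -m crank '[[0,0,-0.3,0,0,0,0],[0,0,-0.78,0,0,0,0],[0.5,0.1,-0.78,0,0,0,0],[1,0.1,-0.78,0,0,0,0],[1,0.1,-0.78,0,0,0,0],[1,0.1,-0.78,0,0,0,0],[1,0.1,-0.78,0,0,0,0]]'
python3 - <<'E'
from h import *
go(.6265,-.3546,.12,np.radians(-104.33))
E
```

```text
[ 0.4477 -0.3263  0.024 ] [ 0.001   0.0009 -0.0205]
shift [ 1.208  -0.106  -0.7774] turn [-0.0001  0.0005  0.0004] now [ 0.4469 -0.3252  0.0035] q6 1.0078905566375427
time: 6.8
eef_pos: [0.5876, -0.3753, 0.1158]
tcp_rot: [0.992, -0.124, -0.003, -0.002]
contact_force: [-0.8, 0.5, -4.7]
opening: 0.523
shift [ 0.217  -0.1977 -0.0289] turn [-0.0021  0.0044  0.0011] now [ 0.5876 -0.3753  0.1158] q6 1.10576764888757
```

```bash
python3 -m crank '[[0.21,-0.197,0,0,0.002,0,0],[0.21,-0.197,0,0,0.002,0,0],[0.21,-0.197,0.4,0,0.002,0,0],[0.21,-0.197,0.4,0,0.002,0,0],[0.21,-0.197,0.4,0,0.002,0,0]]'
python3 - <<'E'
from h import *
d=imaging.read_camera("wrist");save(d,"wrist5.png",s=1.4)
go(.6255,-.3544,.02,np.radians(-104.33))
E
```

```text
time: 7.3
eef_pos: [0.6215, -0.3528, 0.0535]
tcp_rot: [0.992, -0.125, -0.005, -0.003]
contact_force: [-0.8, 0.6, -3.4]
opening: 0.526
shift [ 0.0142 -0.0016  0.2437] turn [-0.0021  0.0027  0.0001] now [ 0.6235 -0.3543  0.0566] q6 1.1615635017310866
```

View pics/wrist5.png

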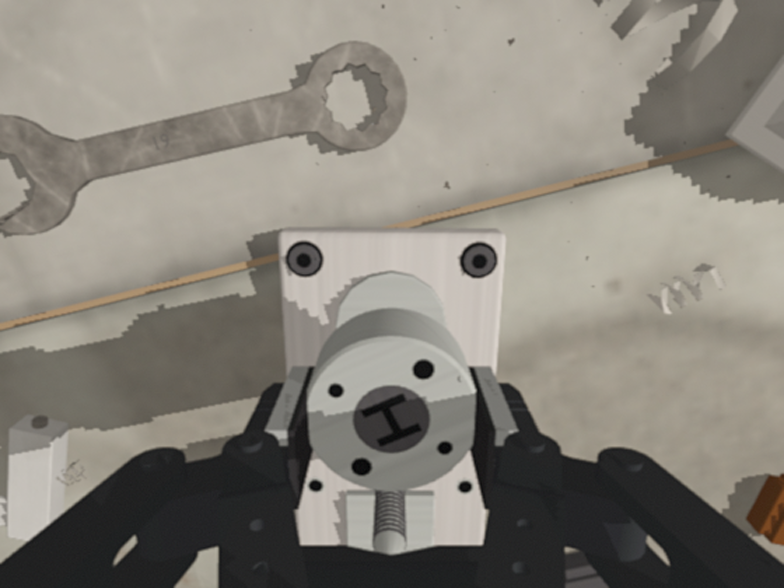

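```bash
python3 -m crank '[[0.01,-0.002,0.2,-0.002,0.002,0,0],[0.01,-0.002,0.2,-0.002,0.002,0,0],[0.01,-0.002,0.225,-0.002,0.002,0,0],[0.01,-0.002,0.225,-0.002,0.002,0,0]]'
python3 - <<'E'
from h import *
for i in range(2):
  d=imaging.read_camera("wrist")
  go(.6255,-.3544,.0195,np.radians(-104.33))
save(d,"wrist6.png",s=1.4);np.save("w6.npy",d,allow_pickle=True)
print(telemetry.get_state()["contact_force"])
E
```

```text
time: 7.75
eef_pos: [0.6277, -0.3559, 0.0264]
tcp_rot: [0.992, -0.125, 0.002, 0.002]
contact_force: [-0.2, 0.3, -4.7]
opening: 0.526
shift [-0.0177 -0.0062  0.0467] turn [ 0.0017 -0.0036  0.0003] now [ 0.6278 -0.3559  0.0265] q6 1.1645586245664328
shift [-0.0184 -0.0061  0.047 ] turn [ 0.0017 -0.0037  0.0003] now [ 0.6279 -0.3559  0.0266] q6 1.1645880712662589
[-0.5612 -0.0553 -3.753 ]
```

View pics/wrist6.png

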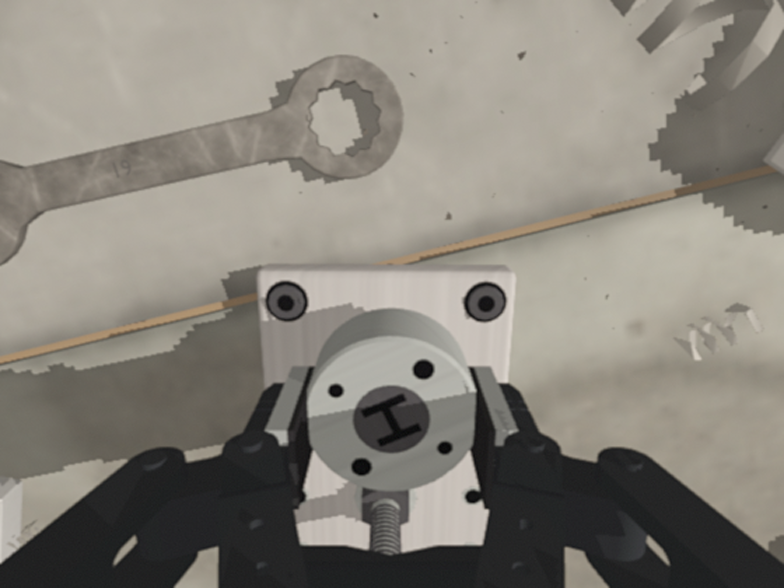

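Run:
```python
from fit import *
d=np.load("w6.npy",allow_pickle=True).item(); s=telemetry.get_state()
print(s["eef_pos"])
zt=s["eef_pos"][2]-.0035+.024
x=ray(d,crop((391.25,419),1.4,(0,0)),zt); print("die",x)
p,e=fit(d,[(-.085,-.042,.012),(-.085,.042,.012)],crop([(258,268),(514,268)],1.4,(0,0)),[.58,-.34,2.89]);print(p,np.degrees(p[2]),e)
print("pad", p[0]-.05*np.cos(p[2]),p[1]-.05*np.sin(p[2]))
save(d,"w6a.png",(170,180,380,390),2.8)
```

```text
[ 0.6279 -0.3559  0.0266]
die [ 0.6285 -0.357   0.0471]
[ 0.5787 -0.3426  2.8904] 165.61028674564366 [[-2.8006  0.2273]
 [ 2.8066  0.2138]]
pad 0.6271672734193328 -0.3550028445604231
```

View pics/w6a.png

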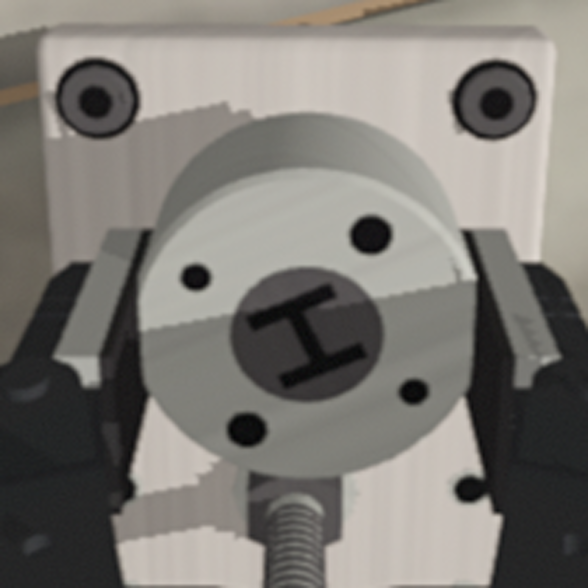

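```bash
python3 -m crank '[[-0.014,-0.01,0.02,0.001,-0.003,0,0],[-0.014,-0.01,0.03,0.001,-0.003,0,0],[-0.014,-0.01,0.03,0.001,-0.003,0,0],[-0.014,-0.01,0.03,0.001,-0.003,0,0]]'
python3 - <<'E'
from h import *
d=imaging.read_camera("wrist");np.save("w7.npy",d,allow_pickle=True)
go(.6255,-.3544,.0195,np.radians(-104.33))
save(d,"w7a.png",(170,180,380,390),2.8)
print(telemetry.get_state()["contact_force"])
E
```

```text
time: 8.25
eef_pos: [0.6254, -0.3531, 0.0199]
tcp_rot: [0.992, -0.124, -0.001, -0.0]
contact_force: [-0.5, 0.0, -3.9]
opening: 0.529
shift [0.0025 0.0077 0.0031] turn [-0.      0.001   0.0004] now [ 0.6254 -0.3532  0.02  ] q6 1.1658269952580562
[ 0.1401 -1.0251 -4.1575]
```

View pics/w7a.png

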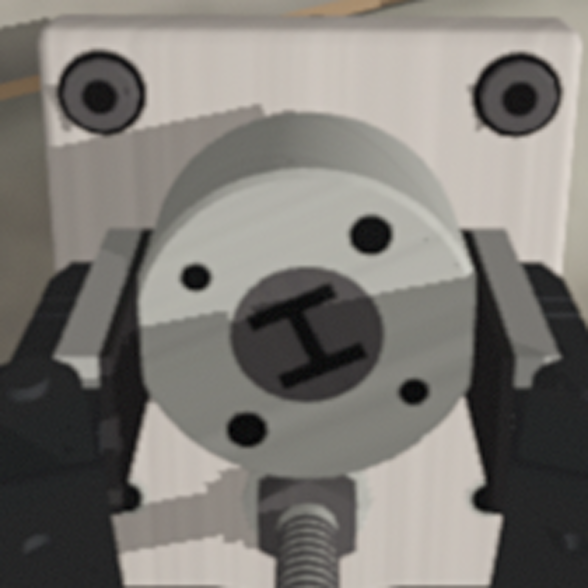

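Run:
```python
from fit import *
d=np.load("w7.npy",allow_pickle=True).item(); s=telemetry.get_state()
x=ray(d,crop((306,332),2.8,(170,180)),.0405); print("die",x, ray(d,crop((391.25,419),1.4,(0,0)),.0405))
p,e=fit(d,[(-.085,-.042,.012),(-.085,.042,.012)],crop([(41,25),(579,25)],2.8,(170,180)),[.58,-.34,2.89]);print(p,np.degrees(p[2]),e)
print("pad", p[0]-.05*np.cos(p[2]),p[1]-.05*np.sin(p[2]))
```

```text
die [ 0.6267 -0.3542  0.0405] [ 0.6263 -0.3543  0.0405]
[ 0.5786 -0.3425  2.8913] 165.65758609222775 [[-2.676   0.2233]
 [ 2.6741  0.2281]]
pad 0.6270276248224873 -0.35492253368508925
```

```bash
python3 -m crank '[[0.003,0.003,0.003,0,0,0,0],[0.003,0.003,0.003,0,0,0,0],[0.003,0.003,0.003,0,0,0,0.75],[0.003,0.003,0.003,0,0,0,0.75],[0.003,0.003,0.003,0,0,0,1],[0.003,0.003,-0.2,0,0,0,1],[0.003,0.003,-0.5,0,0,0,1],[-0.5,0.003,-0.9,0,0,0,1],[-0.9,0.003,-0.9,0,0,0,1],[-0.9,0.003,-0.9,0,0,0,1],[-0.9,0.003,-0.9,0,0,0,1]]'
python3 - <<'E'
from h import *
d=imaging.read_camera("wrist");np.save("w8.npy",d,allow_pickle=True)
save(d,"w8.png",s=1.4)
go(.3794,-.1915,.12,np.radians(-79))
go(.3794,-.1915,.12,np.radians(-81))
E
```

```text
time: 9.4
eef_pos: [0.4906, -0.3185, 0.1564]
tcp_rot: [0.992, -0.125, -0.001, -0.0]
contact_force: [-0.4, -0.6, 0.0]
opening: 1.0
shift [-0.945  -0.6408  0.2437] turn [ 0.0005  0.0002 -0.2819] now [ 0.4929 -0.3198  0.1566] q6 1.0741991393682708
shift [-0.945  -0.6408  0.2437] turn [ 0.0005  0.0002 -0.2597] now [ 0.4929 -0.3198  0.1566] q6 1.0741991393682708
```

View pics/w8.png

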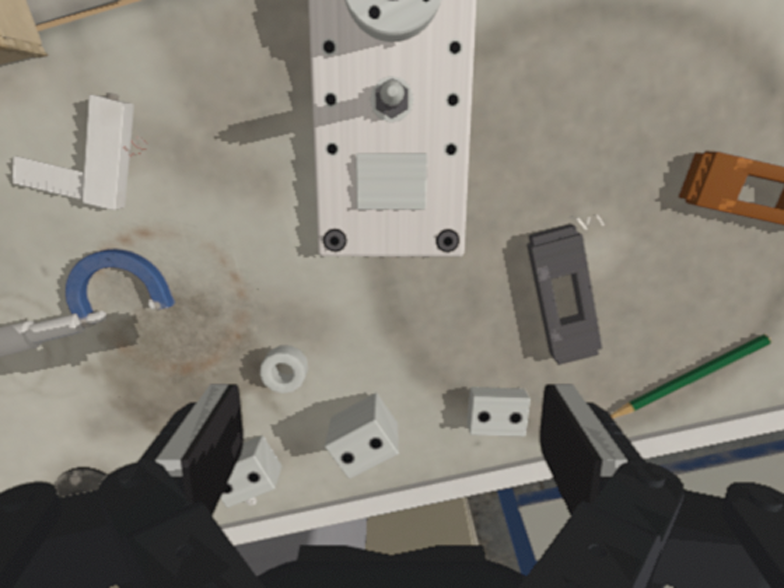

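Run:
```python
from h import *
d=np.load("w2.npy",allow_pickle=True).item()
b=ray(d,(172/1.4,350/1.4),0); print("base",b)
for cam in ("scene","top"):
    c=imaging.read_camera(cam); print(cam,[proj(c,[(b[0],b[1],z)])[0].round() for z in (0,.1,.2,.3,.4,.5)]); save(c,cam+"3.png",s=1.4)
```

```text
base [ 0.3794 -0.073   0.    ]
scene [array([196., 171.]), array([192., 131.]), array([187.,  87.]), array([182.,  37.]), array([176., -19.]), array([169., -85.])]
top [array([152., 308.]), array([135., 312.]), array([113., 318.]), array([ 84., 326.]), array([ 42., 337.]), array([-21., 354.])]
```

View pics/scene3.png

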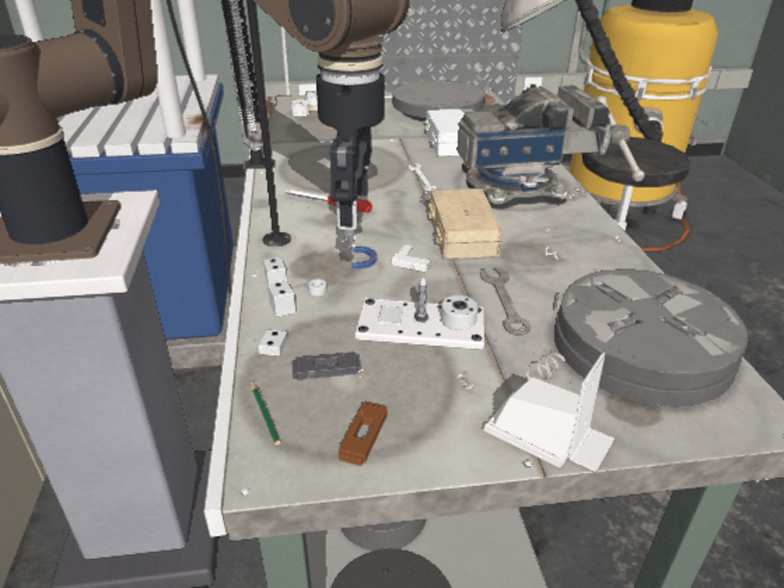

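View pics/top3.png

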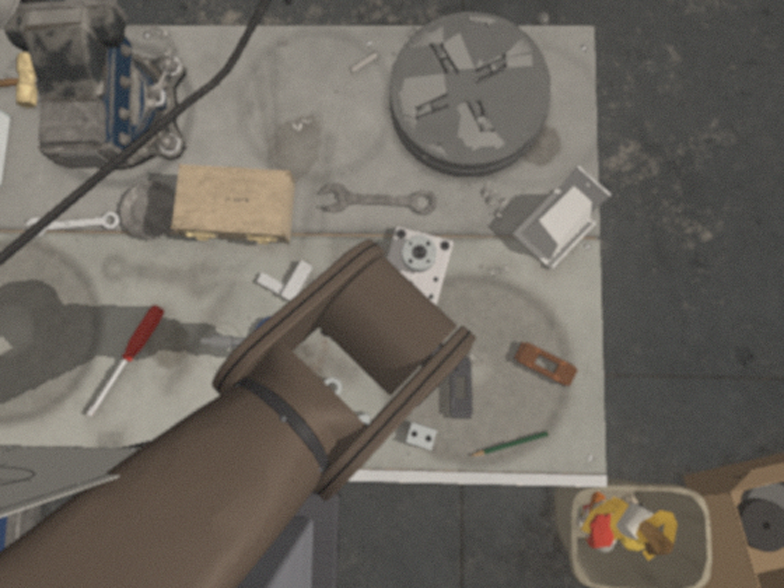

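The pole stands vertically at (0.379, −0.073), about 12 cm from the block; I approach in stages and check clearance.

```bash
python3 -m crank '[[-0.9,-0.64,0.2,0,0,-0.27,0.7],[-0.9,-0.64,0.2,0,0,-0.27,0.7],[-0.9,-0.64,0.2,0,0,-0.27,0.7],[-0.9,-0.64,0.2,0,0,-0.27,0.7],[-0.9,-0.64,0.2,0,0,-0.27,0.7],[-0.9,-0.64,0.2,0,0,-0.27,0.7]]'
python3 - <<'E'
from h import *
d=imaging.read_camera("wrist");np.save("w9.npy",d,allow_pickle=True);save(d,"w9.png",s=1.4)
c=imaging.read_camera("scene");save(c,"scene4.png",(100,0,400,250),2.6)
go(.3794,-.1915,.06,np.radians(-80)); print(telemetry.get_state()["qpos"])
E
```

```text
time: 10.15
eef_pos: [0.3893, -0.1951, 0.1264]
tcp_rot: [0.996, 0.087, 0.0, 0.001]
contact_force: [1.1, -0.3, 0.3]
opening: 0.698
shift [-0.061  -0.0397  0.4442] turn [ 0.0009 -0.0002 -0.    ] now [ 0.3894 -0.1957  0.1266] q6 0.6978245640906435
[-0.6989 -0.1416  2.2336 -0.0008  1.0483  0.6978]
```

View pics/w9.png

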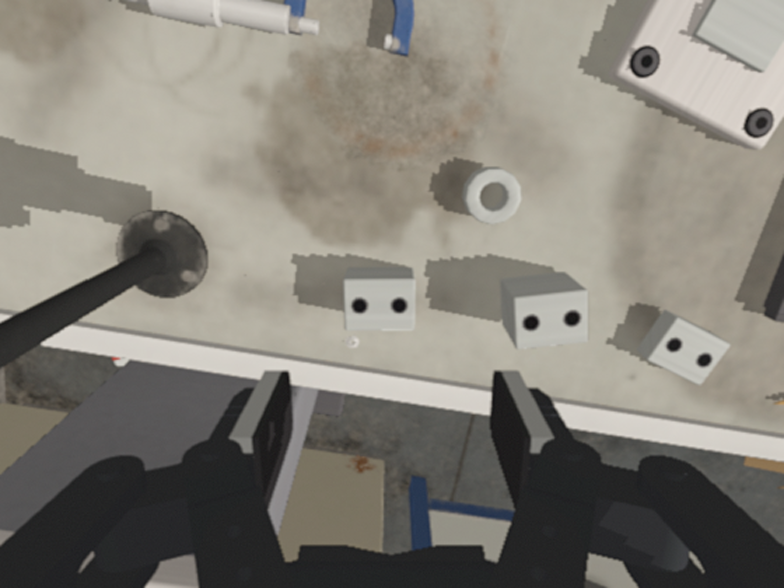

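View pics/scene4.png

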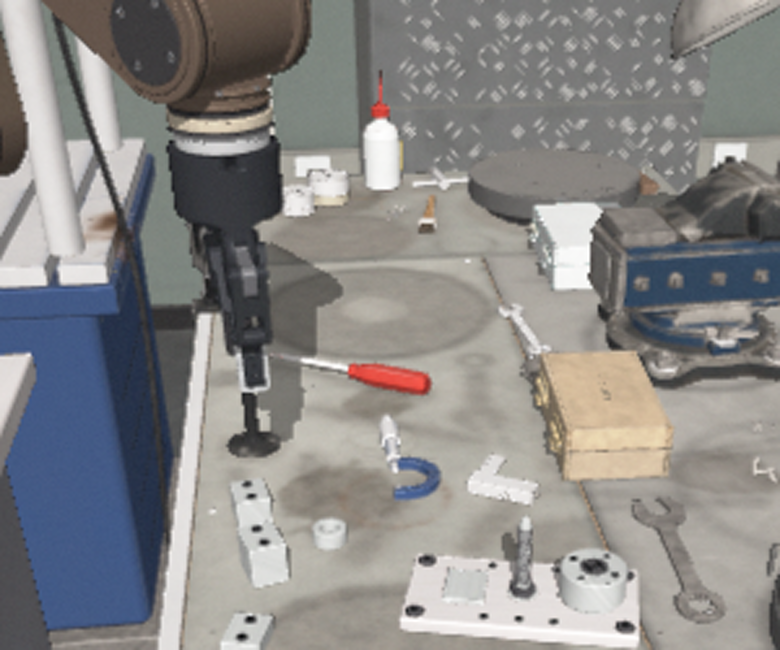

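Block faces square to the jaws; its holes are at (359,305) and (399,305), the pole base at (162,250) well to the left.

Run:
```python
from fit import *
d=np.load("w9.npy",allow_pickle=True).item(); o=(0,0)
A,B=[ray(d,crop(q,1.4,o),.024) for q in ((359,305),(399,305))]; print((A+B)/2,np.degrees(np.arctan2(*(A-B)[1::-1])),np.linalg.norm(A-B))
S=[ray(d,crop(q,1.4,o),.024) for q in ((344,279),(415,279),(415,329.5),(344,329.5))]
print("blk",np.mean(S,0),[np.linalg.norm(S[i]-S[i-1]) for i in range(4)])
c=np.mean(S,0); print("collar",ray(d,crop((493,195),1.4,o),.014))
go(c[0],c[1],.004,np.radians(-80))
```

```text
[ 0.3794 -0.1913  0.024 ] 99.96013527151663 0.020249463144423722
blk [ 0.3796 -0.1915  0.024 ] [np.float64(0.027036737580794536), np.float64(0.035372119368215646), np.float64(0.027032503348039985), np.float64(0.03649777703224226)]
collar [ 0.4423 -0.2375  0.014 ]
shift [-0.0594 -0.0401  0.8175] turn [ 0.0009 -0.0002 -0.    ] now [ 0.3894 -0.1957  0.1266] q6 0.6978245640906435
```

```bash
python3 -m crank '[[-0.06,-0.04,0.3,0,0,0,0.75],[-0.06,-0.04,0.6,0,0,0,0.75],[-0.06,-0.04,0.6,0,0,0,0.75],[-0.06,-0.04,0.6,0,0,0,0.75],[-0.06,-0.04,0.6,0,0,0,0.75]]'
python3 - <<'E'
from h import *
d=imaging.read_camera("wrist");np.save("w10.npy",d,allow_pickle=True);save(d,"w10.png",s=1.4)
go(.3796,-.1915,.004,np.radians(-80)); print(telemetry.get_state()["qpos"])
E
```

```text
time: 10.75
eef_pos: [0.3797, -0.1916, 0.0381]
tcp_rot: [0.996, 0.087, 0.001, 0.002]
contact_force: [0.3, 0.4, -0.6]
opening: 0.749
shift [-0.0014 -0.0018  0.2287] turn [ 0.0025 -0.0015  0.0001] now [ 0.3798 -0.1916  0.0383] q6 0.6904598349738444
[-0.7063 -0.0048  2.3021 -0.001   0.8398  0.6905]
```

View pics/w10.png

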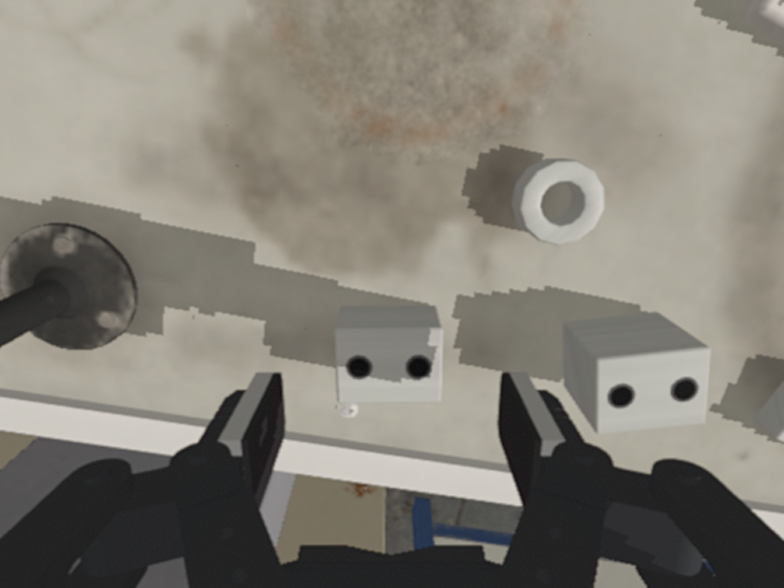

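```bash
python3 -m crank '[[-0.002,-0.002,0,0.002,-0.001,0,0.65],[-0.002,-0.002,0.12,0.002,-0.001,0,0.65],[-0.002,-0.002,0.228,0.002,-0.001,0,0.65],[-0.002,-0.002,0.228,0.002,-0.001,0,0.65],[-0.002,-0.002,0.228,0.002,-0.001,0,0],[-0.002,-0.002,0.228,0.002,-0.001,0,0],[-0.002,-0.002,0.228,0.002,-0.001,0,0],[-0.002,-0.002,0.228,0.002,-0.001,0,0],[-0.002,-0.002,0.228,0.002,-0.001,0,0]]' 60
python3 - <<'E'
from h import *
d=imaging.read_camera("wrist");np.save("w11.npy",d,allow_pickle=True);save(d,"w11.png",s=1.4)
go(.3796,-.1915,.004,np.radians(-80)); print(telemetry.get_state()["contact_force"])
E
```

```text
time: 11.7
eef_pos: [0.3782, -0.1903, 0.0028]
tcp_rot: [0.996, 0.087, -0.001, -0.001]
contact_force: [-0.7, 0.5, 7.0]
opening: 0.407
shift [ 0.0076  0.0094 -0.0077] turn [-0.001   0.0008  0.0002] now [ 0.3782 -0.1903  0.0028] q6 0.6891097327151025
[-2.3868  0.7465  6.6867]
```

View pics/w11.png

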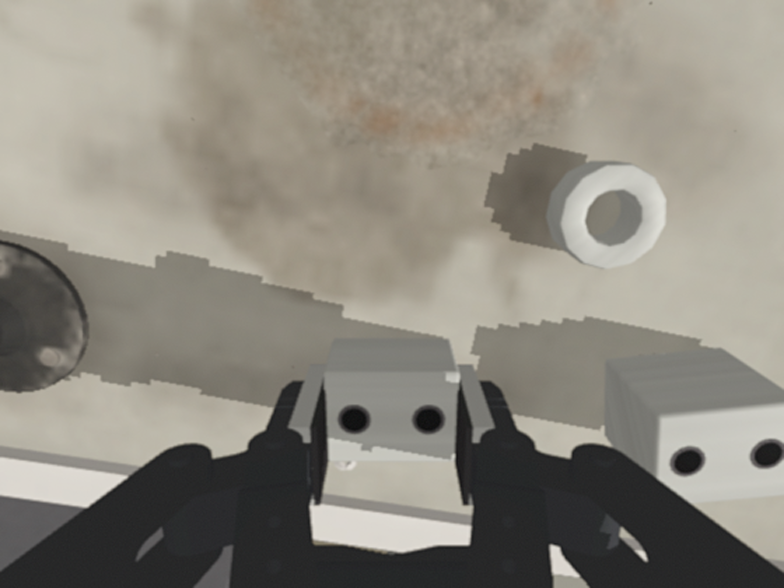

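```bash
python3 -m crank '[[0,0,-0.3,0,0,0,0],[0,0,-0.7,0,0,0,0],[0.2,0.2,-0.7,0,0,0,0],[0.4,0.4,-0.7,0,0,0.1,0],[0.4,0.4,-0.7,0,0,0.2,0],[0.4,0.4,-0.7,0,0,0.27,0]]'
python3 - <<'E'
from h import *
go(.5370,-.3320,.08,np.radians(-104.33))
E
```

```text
time: 12.35
eef_pos: [0.4474, -0.2387, 0.1057]
tcp_rot: [0.992, -0.127, -0.002, -0.002]
contact_force: [0.1, 0.9, -1.9]
opening: 0.408
shift [0.7355 0.4514 0.1665] turn [-0.0016  0.0031 -0.0031] now [ 0.4474 -0.2387  0.1057] q6 1.135122999464059
```

```bash
python3 -m crank '[[0.735,0.45,-0.05,0,0,-0.003,0],[0.735,0.45,-0.05,0,0,-0.003,0],[0.735,0.45,0,0,0,-0.003,0],[0.735,0.45,0.2,0,0,-0.003,0],[0.735,0.45,0.4,0,0,-0.003,0],[0.735,0.45,0.4,0,0,-0.003,0],[0.735,0.45,0.4,0,0,-0.003,0]]'
python3 - <<'E'
from h import *
d=imaging.read_camera("wrist");d=imaging.read_camera("wrist");np.save("w12.npy",d,allow_pickle=True);save(d,"w12.png",s=1.4)
go(.5370,-.3320,.019,np.radians(-104.33))
E
```

```text
time: 13.05
eef_pos: [0.5363, -0.3301, 0.0445]
tcp_rot: [0.993, -0.122, -0.003, -0.002]
contact_force: [0.5, -0.6, -1.0]
opening: 0.406
shift [-0.0046  0.005   0.1881] turn [-0.0005  0.0009  0.0036] now [ 0.5379 -0.3315  0.0472] q6 1.1025482651676044
```

View pics/w12.png

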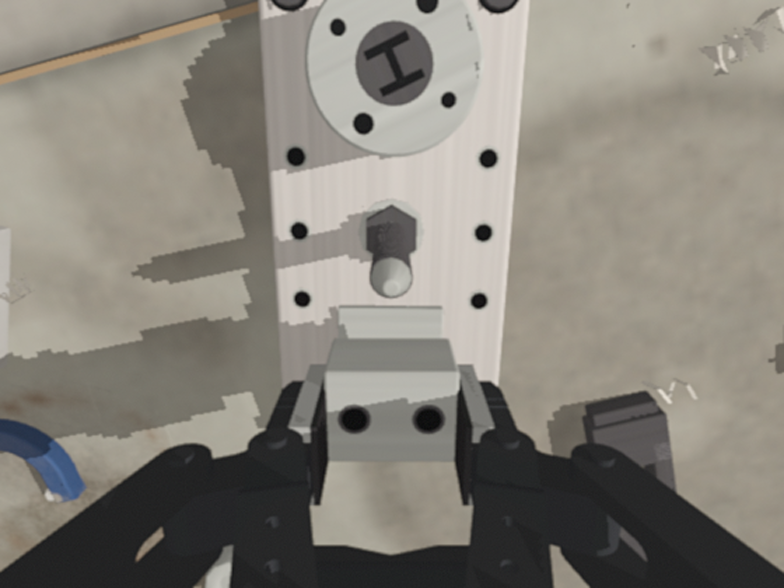

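Run:
```python
from fit import *
d=np.load("w12.npy",allow_pickle=True).item(); o=(0,0); s=telemetry.get_state()
print("block",ray(d,crop((391,418.5),1.4,o),s["eef_pos"][2]+.0212))
p,e=fit(d,[(.027,-.019,.016),(.027,.019,.016),(0,0,.078)],crop([(339,307),(442,307),(391,279)],1.4,o),[.58,-.34,2.89]);print(p,np.degrees(p[2]),e)
print("pad",p[0]+.042*np.cos(p[2]),p[1]+.042*np.sin(p[2]))
print("stud tip pix",proj(d,[(.5786,-.3425,.078),(.578,-.342,.078)])*1.4)
print("die",ray(d,crop((394.5,63),1.4,o),.040))
```

```text
block [ 0.5393 -0.3324  0.0684]
[ 0.5792 -0.3424  2.8897] 165.56525585597177 [[-1.0235 -2.072 ]
 [ 1.3657 -1.5672]
 [-0.217   2.3237]]
pad 0.5385492632055501 -0.33188508018800345
stud tip pix [[391.7872 284.4587]
 [390.2926 287.4194]]
die [ 0.6272 -0.3553  0.04  ]
```

```bash
python3 -m crank '[[-0.005,0,0.1,0,0,0.004,0],[-0.005,0,0.17,0,0,0.004,0],[-0.005,0,0.17,0,0,0.004,0],[-0.005,0,0.17,0,0,0.004,0],[-0.005,0,0.17,0,0,0.004,0]]'
python3 - <<'E'
from h import *
d=imaging.read_camera("wrist");d=imaging.read_camera("wrist");np.save("w13.npy",d,allow_pickle=True);save(d,"w13.png",(150,100,400,360),2.3)
go(.5370,-.3320,.019,np.radians(-104.33));print(telemetry.get_state()["contact_force"])
E
```

```text
time: 13.65
eef_pos: [0.5359, -0.3303, 0.0195]
tcp_rot: [0.992, -0.125, -0.002, -0.002]
contact_force: [-0.9, 0.3, -2.2]
opening: 0.407
shift [0.009  0.0085 0.0043] turn [-0.0015  0.0029 -0.0006] now [ 0.536  -0.3304  0.0196] q6 1.1083443278169203
[-0.147  -0.0722 -2.5084]
```

View pics/w13.png

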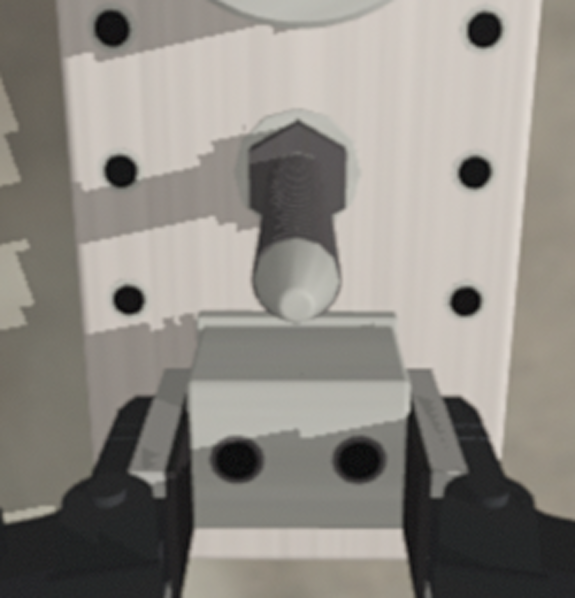

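```bash
python3 - <<'E'
from fit import *
d=np.load("w13.npy",allow_pickle=True).item(); o=(150,100); 
a=ray(d,crop((297,313),2.3,o),.016);b=ray(d,crop((297,327),2.3,o),.0168);print(a,b,np.linalg.norm((a-b)[:2]))
E
python3 -m crank '[[0.011,-0.003,0,-0.001,0.003,0,0],[0.011,-0.003,0.0,-0.001,0.003,0,0],[0.011,-0.003,0.0,-0.001,0.003,0,0]]'
python3 - <<'E'
from h import *
d=imaging.read_camera("wrist");d=imaging.read_camera("wrist");np.save("w14.npy",d,allow_pickle=True);save(d,"w14.png",(150,100,400,360),2.3)
go(.5370,-.3320,.019,np.radians(-104.33));print(telemetry.get_state()["contact_force"])
E
```

```text
[ 0.5526 -0.3354  0.016 ] [ 0.5502 -0.3347  0.0168] 0.0024947607411078447
time: 14.05
eef_pos: [0.5379, -0.3305, 0.0198]
tcp_rot: [0.992, -0.125, 0.0, -0.0]
contact_force: [-0.5, -0.1, -2.4]
opening: 0.403
shift [-0.0028  0.0113  0.005 ] turn [-0.0004 -0.0003 -0.0005] now [ 0.5378 -0.3305  0.0197] q6 1.1093155481807477
[ 0.0009  0.1071 -1.5161]
```

View pics/w14.png

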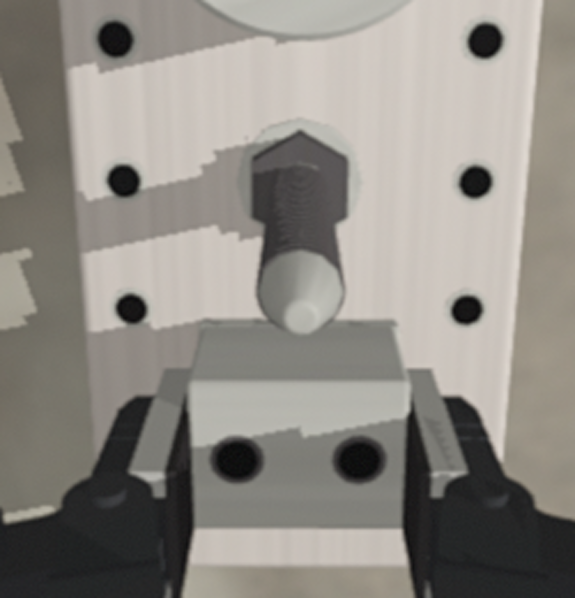

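Block's bottom edge now sits ~1 mm inside the pad's edge (rows 321/327) and centred sideways. Release.

```bash
python3 -m crank '[[0,0,0.005,0,0,0,0],[0,0,0.005,0,0,0,0],[0,0,0.005,0,0,0,0.7],[0,0,0.005,0,0,0,0.7],[0,0,0.005,0,0,0,0.7],[0,0,-0.2,0,0,0,0.9],[0,0,-0.6,0,0,0,0.9],[-0.1,0.1,-0.9,0,0,0,1],[-0.3,0.3,-0.9,0,0,0,1],[-0.6,0.5,-0.9,0,0,0,1],[-0.6,0.5,-0.9,0,0,0,1]]'
python3 - <<'E'
from h import *
d=imaging.read_camera("wrist");d=imaging.read_camera("wrist");np.save("w15.npy",d,allow_pickle=True);save(d,"w15.png",s=1.4)
go(.4457,-.4160,.10,np.radians(-88.6))
E
```

```text
time: 15.25
eef_pos: [0.4285, -0.3825, 0.1555]
tcp_rot: [0.992, -0.127, -0.0, 0.0]
contact_force: [-0.8, 0.8, -0.5]
opening: 0.997
shift [0.1518 0.199  0.3667] turn [-0.0003 -0.0008 -0.1769] now [ 0.4311 -0.3814  0.155 ] q6 0.9226780524901396
```

View pics/w15.png

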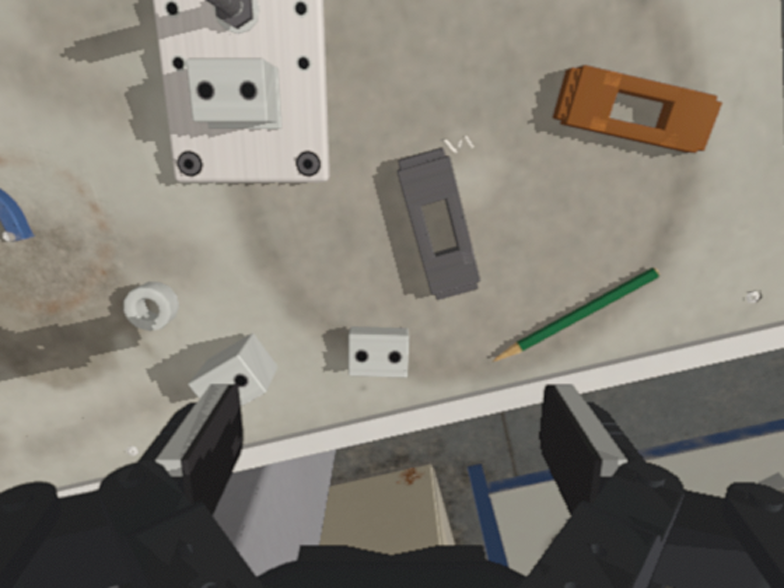

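Block is seated square on its pad; strap slot near (441,228). Moving over the strap.

```bash
python3 -m crank '[[0.12,0.19,0.45,0,0,-0.177,1],[0.12,0.19,0.45,0,0,-0.177,1],[0.12,0.19,0.45,0,0,-0.177,1],[0.12,0.19,0.45,0,0,-0.177,1],[0.12,0.19,0.45,0,0,-0.177,1]]'
python3 - <<'E'
from h import *
d=imaging.read_camera("wrist");d=imaging.read_camera("wrist");np.save("w16.npy",d,allow_pickle=True);save(d,"w16.png",s=1.4)
go(.4457,-.4160,.003,np.radians(-88.6))
E
```

```text
time: 15.85
eef_pos: [0.4436, -0.413, 0.0888]
tcp_rot: [1.0, 0.013, 0.001, 0.001]
contact_force: [0.4, 0.7, -0.0]
opening: 0.998
shift [0.0131 0.0182 0.5742] turn [ 0.0013 -0.0016  0.0015] now [ 0.4434 -0.4132  0.0891] q6 0.6257020740799861
```

View pics/w16.png

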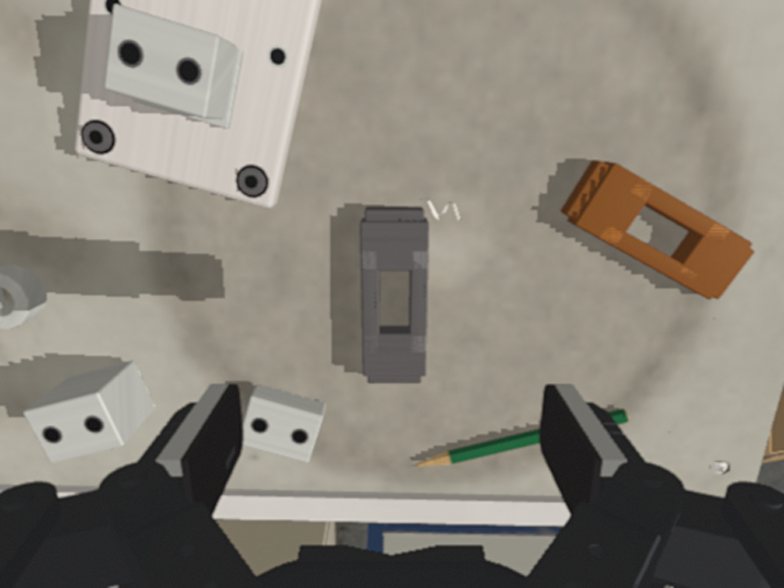

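Run:
```python
from fit import *
d=np.load("w16.npy",allow_pickle=True).item()
save(d,"w16a.png",(220,130,340,290),3.6)
```

```text
(no output)
```

View pics/w16a.png

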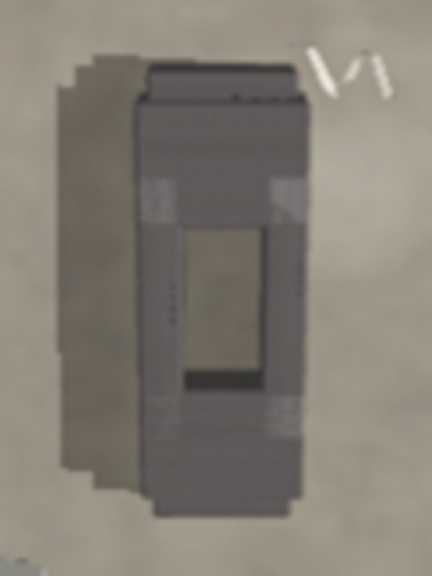

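Run:
```python
from fit import *
d=np.load("w16.npy",allow_pickle=True).item();o=(220,130)
S=[ray(d,crop(q,3.6,o),.012) for q in ((181,227),(269,227),(265,391),(182,391))]
c=np.mean(S,0);yw=np.degrees(np.arctan2(*((S[0]+S[1])-(S[2]+S[3]))[1::-1]));print("slot",c,[np.linalg.norm(S[i]-S[i-1]) for i in range(4)],yw)
S=[ray(d,crop(q,3.6,o),.012) for q in ((138,100),(307,100),(302,497),(143,497))]
print("bar",np.mean(S,0),[np.linalg.norm(S[i]-S[i-1]) for i in range(4)],np.degrees(np.arctan2(*((S[0]+S[1])-(S[2]+S[3]))[1::-1])))
go(c[0],c[1],.003,np.radians(yw-90))
```

```text
slot [ 0.4449 -0.4156  0.012 ] [np.float64(0.030508298391504218), np.float64(0.015211640890960063), np.float64(0.03051260694881836), np.float64(0.014921135524526537)] 1.098067712726172
bar [ 0.4454 -0.4152  0.012 ] [np.float64(0.0736174002956426), np.float64(0.028368280185474517), np.float64(0.07363153916180264), np.float64(0.02934233361077786)] 1.5720989698749237
shift [0.0076 0.0151 0.5742] turn [ 0.0013 -0.0016  0.0049] now [ 0.4434 -0.4132  0.0891] q6 0.6257020740799861
```

```bash
python3 -m crank '[[0.011,0.016,0.3,0.001,-0.001,0.002,0.65],[0.011,0.016,0.5,0.001,-0.001,0.002,0.65],[0.011,0.016,0.5,0.001,-0.001,0.002,0.65],[0.011,0.016,0.5,0.001,-0.001,0.002,0.65],[0.011,0.016,0.5,0.001,-0.001,0.002,0.65]]'
python3 - <<'E'
from h import *
d=imaging.read_camera("wrist");d=imaging.read_camera("wrist")
go(.4454,-.4156,.002,np.radians(-88.6))
E
```

```text
time: 16.45
eef_pos: [0.4454, -0.4167, 0.0149]
tcp_rot: [1.0, 0.012, 0.001, 0.001]
contact_force: [0.3, -0.4, 0.1]
opening: 0.651
shift [ 0.0005 -0.0073  0.0857] turn [ 0.0011 -0.0011 -0.0003] now [ 0.4453 -0.4167  0.0149] q6 0.6279846675321087
```

```bash
python3 -m crank '[[0.001,-0.006,0.05,0.001,-0.001,0,0.65],[0.001,-0.006,0.08,0.001,-0.001,0,0.65],[0.001,-0.006,0.08,0.001,-0.001,0,0.65],[0.001,-0.006,0.08,0.001,-0.001,0,0],[0.001,-0.006,0.08,0.001,-0.001,0,0],[0.001,-0.006,0.08,0.001,-0.001,0,0],[0.001,-0.006,0.08,0.001,-0.001,0,0],[0.001,-0.006,0.08,0.001,-0.001,0,0]]' 80
python3 - <<'E'
from h import *
d=imaging.read_camera("wrist");np.save("w17.npy",d,allow_pickle=True);save(d,"w17.png",s=1.4)
go(.4454,-.4156,.002,np.radians(-88.6))
E
```

```text
time: 17.35
eef_pos: [0.4444, -0.4145, 0.0005]
tcp_rot: [1.0, 0.012, -0.001, -0.002]
contact_force: [0.0, 0.3, 1.8]
opening: 0.321
shift [ 0.0065  0.0071 -0.0102] turn [-0.002   0.0014 -0.0004] now [ 0.4444 -0.4146  0.0005] q6 0.6293739206728647
```

View pics/w17.png

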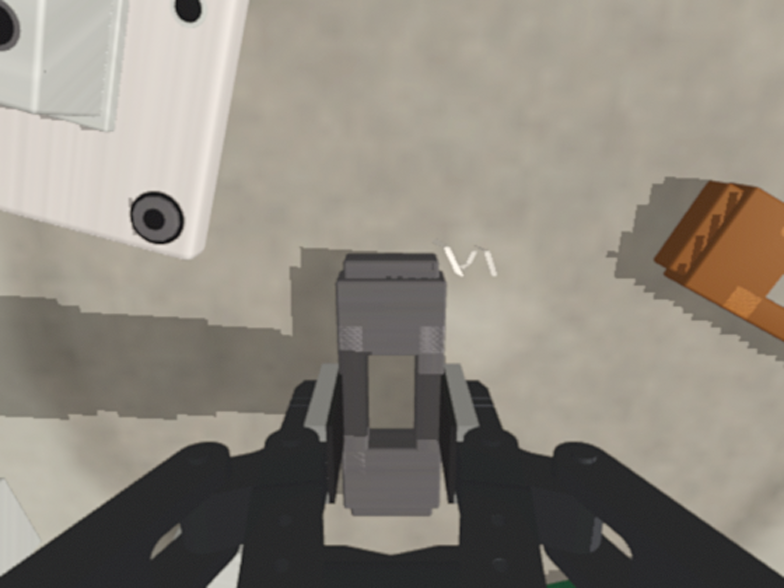

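```bash
python3 - <<'E'
from fit import *
d=np.load("w17.npy",allow_pickle=True).item(); s=telemetry.get_state()
x=ray(d,crop((391.5,400),1.4,(0,0)),.012); print(x, R.from_quat(s["tcp_rot"]).inv().apply(x-s["eef_pos"]))
E
python3 -m crank '[[0,0,-0.3,0,0,0,0],[0,0,-0.7,0,0,0.08,0],[0.3,-0.1,-0.7,0,0,0.175,0],[0.6,-0.3,-0.7,0,0,0.175,0],[0.6,-0.3,-0.7,0,0,0.175,0],[0.6,-0.3,-0.7,0,0,0.175,0]]'
python3 - <<'E'
from h import *
d=imaging.read_camera("wrist")
go(.5784,-.3424,.10,np.radians(-104.33))
E
```

```text
[ 0.446  -0.4153  0.012 ] [ 0.0015  0.0008 -0.0115]
time: 18.0
eef_pos: [0.5338, -0.3658, 0.1039]
tcp_rot: [0.992, -0.124, -0.002, -0.002]
contact_force: [-0.1, -0.3, -2.2]
opening: 0.321
shift [ 0.2545 -0.2311  0.0239] turn [-0.0023  0.0037  0.0004] now [ 0.5329 -0.3666  0.1037] q6 1.0608171569284468
```

```bash
python3 -m crank '[[0.247,-0.231,0.0,-0.002,0.003,0,0],[0.247,-0.231,0.0,-0.002,0.003,0,0],[0.247,-0.231,0.0,-0.002,0.003,0,0],[0.247,-0.231,0.0,-0.002,0.003,0,0]]'
python3 - <<'E'
from h import *
d=imaging.read_camera("wrist");d=imaging.read_camera("wrist");save(d,"w18.png",s=1.4);np.save("w18.npy",d,allow_pickle=True)
go(.5774,-.3422,.10,np.radians(-104.33))
E
```

```text
time: 18.45
eef_pos: [0.5764, -0.3438, 0.1042]
tcp_rot: [0.992, -0.126, -0.0, 0.0]
contact_force: [-0.0, -0.6, -2.0]
opening: 0.321
shift [ 0.0024 -0.013   0.0304] turn [ 0.0001 -0.0001 -0.0016] now [ 0.5766 -0.344   0.1046] q6 1.134672288462386
```

View pics/w18.png

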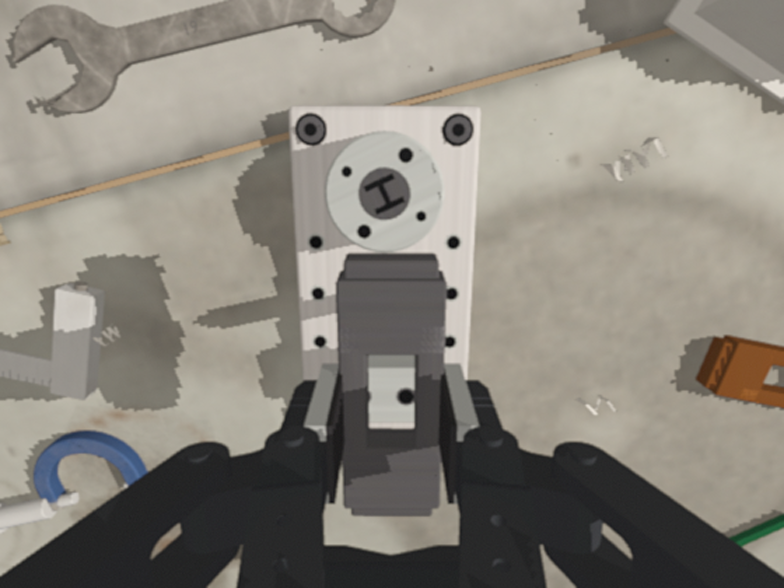

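```bash
python3 -m crank '[[0.003,-0.022,0.05,0,0,-0.001,0],[0.003,-0.022,0.1,0,0,-0.001,0],[0.003,-0.022,0.1,0,0,-0.001,0],[0.003,-0.022,0.1,0,0,-0.001,0]]'
python3 - <<'E'
from h import *
d=imaging.read_camera("wrist");d=imaging.read_camera("wrist");save(d,"w19.png",s=1.4);np.save("w19.npy",d,allow_pickle=True)
go(.5774,-.3422,.041,np.radians(-104.33))
E
```

```text
time: 18.95
eef_pos: [0.5787, -0.3398, 0.0892]
tcp_rot: [0.992, -0.124, -0.0, -0.0]
contact_force: [-0.2, -0.3, -2.4]
opening: 0.326
shift [-0.009   0.0157  0.3275] turn [ 0.0003 -0.0009  0.0004] now [ 0.5792 -0.3402  0.0901] q6 1.1381875441738047
```

View pics/w19.png

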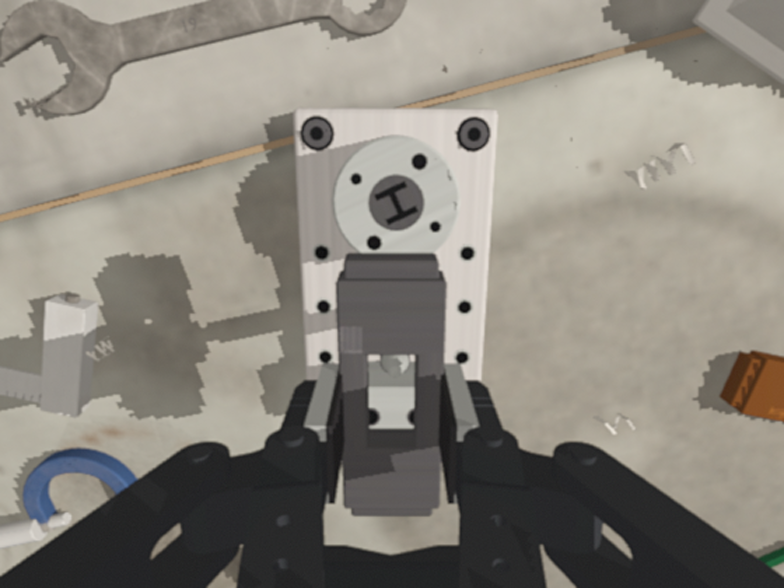

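Run:
```python
from fit import *
d=np.load("w19.npy",allow_pickle=True).item(); s=telemetry.get_state();Ri=R.from_quat(s["tcp_rot"]).inv()
a=ray(d,crop((391.5,400),1.4,(0,0)),.1016);b=ray(d,crop((395,367),1.4,(0,0)),.078);print(a,b,Ri.apply(b-a))
print((proj(d,[(.5786,-.3425,.078)])*1.4))
save(d,"w19a.png",(230,170,340,340),3.4)
```

```text
[ 0.5807 -0.3415  0.1016] [ 0.5794 -0.3424  0.078 ] [-0.0011  0.0012  0.0236]
[[395.738  368.8138]]
```

View pics/w19a.png

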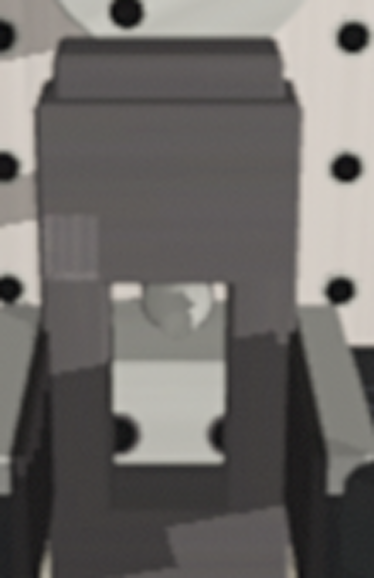

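```bash
python3 -m crank '[[-0.008,0.007,0,0,0,0,0],[-0.008,0.007,0.03,0,0,0,0],[-0.008,0.007,0.05,0,0,0,0],[-0.008,0.007,0.05,0,0,0,0]]'
python3 - <<'E'
from fit import *
d=imaging.read_camera("wrist");d=imaging.read_camera("wrist");save(d,"w20a.png",(230,170,340,340),3.4);np.save("w20.npy",d,allow_pickle=True)
go(.5774,-.3422,.041,np.radians(-104.33)); print(telemetry.get_state()["contact_force"])
E
```

```text
time: 19.45
eef_pos: [0.5773, -0.3404, 0.0816]
tcp_rot: [0.992, -0.124, -0.0, -0.0]
contact_force: [-0.2, 0.4, -1.9]
opening: 0.325
shift [0.001  0.01   0.2747] turn [ 0.     -0.0005  0.0004] now [ 0.5776 -0.3407  0.0822] q6 1.136023040990949
[-0.085  -0.2025 -2.0798]
```

View pics/w20a.png

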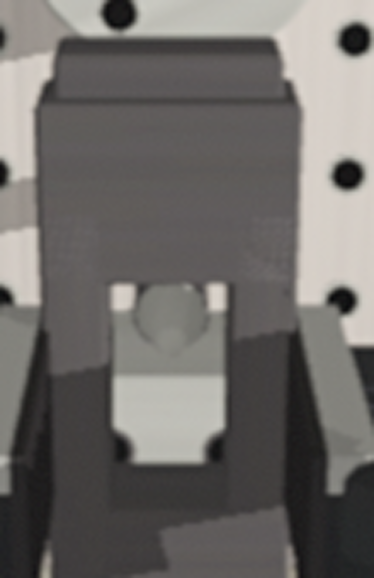

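Stud is centred in the slot (171 vs 170). Descending.

```bash
python3 -m crank '[[0,0,0.08,0,0,0,0],[0,0,0.16,0,0,0,0],[0,0,0.22,0,0,0,0],[0,0,0.22,0,0,0,0],[0,0,0.22,0,0,0,0]]'
python3 - <<'E'
from fit import *
d=imaging.read_camera("wrist");d=imaging.read_camera("wrist");save(d,"w21.png",s=1.4);np.save("w21.npy",d,allow_pickle=True)
go(.5774,-.3422,.041,np.radians(-104.33)); print(telemetry.get_state()["contact_force"])
E
```

```text
time: 20.05
eef_pos: [0.5775, -0.3406, 0.0487]
tcp_rot: [0.992, -0.124, 0.0, -0.0]
contact_force: [0.5, 0.9, -2.4]
opening: 0.329
shift [-0.003   0.0079  0.0597] turn [ 0.0004 -0.0013  0.0004] now [ 0.5781 -0.3411  0.05  ] q6 1.1359676942586567
[ 0.5719  0.0839 -1.2264]
```

View pics/w21.png

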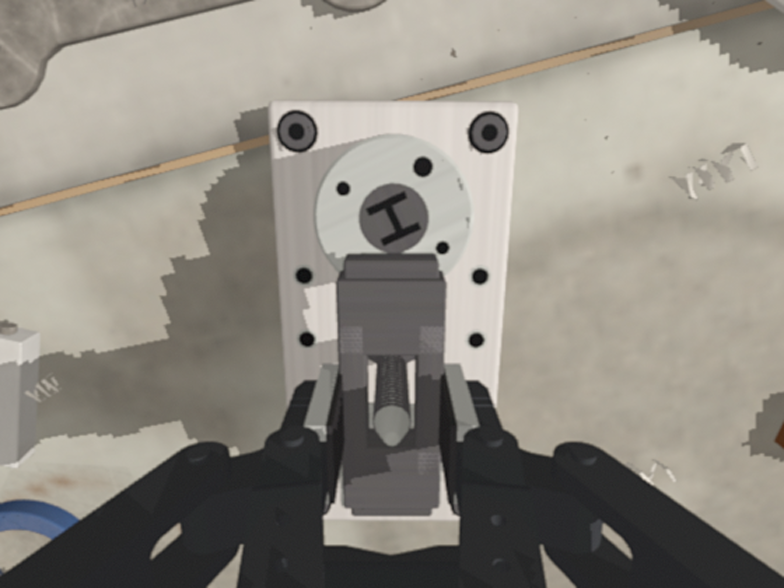

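```bash
python3 -m crank '[[-0.003,0.001,0.03,0,-0.001,0,0],[-0.003,0.001,0.05,0,-0.001,0,0],[-0.003,0.001,0.05,0,-0.001,0,0],[-0.003,0.001,0.05,0,-0.001,0,0]]'
python3 - <<'E'
from fit import *
d=imaging.read_camera("wrist");d=imaging.read_camera("wrist");save(d,"w22.png",s=1.4);np.save("w22.npy",d,allow_pickle=True)
go(.5774,-.3422,.041,np.radians(-104.33)); print(telemetry.get_state()["contact_force"])
E
```

```text
time: 20.55
eef_pos: [0.5772, -0.3408, 0.0419]
tcp_rot: [0.992, -0.124, -0.0, 0.0]
contact_force: [-0.5, -0.1, -1.6]
opening: 0.323
shift [0.0021 0.008  0.0078] turn [0.0003 0.0001 0.0004] now [ 0.5774 -0.341   0.0422] q6 1.136207822560196
[ 0.1863 -0.101  -1.2107]
```

View pics/w22.png

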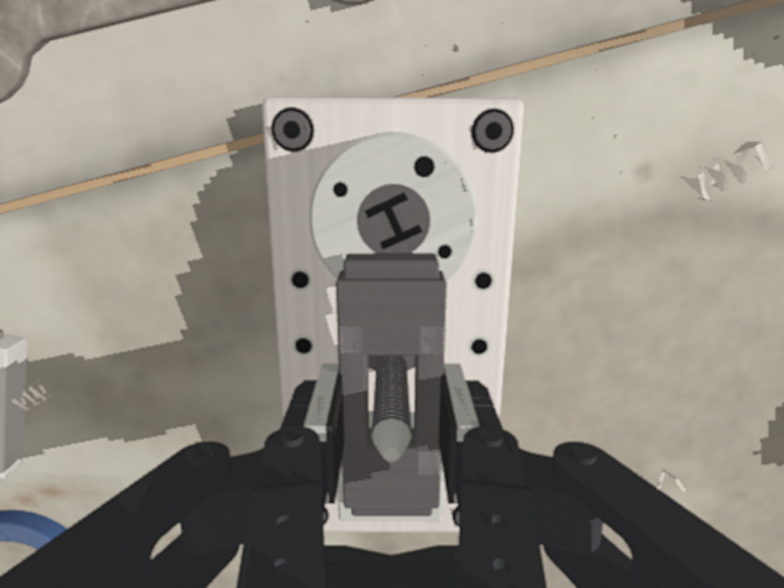

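```bash
python3 -m crank '[[0,0,0.008,0,0,0,0],[0,0,0.011,0,0,0,0],[0,0,0.011,0,0,0,0]]'
```

```text
time: 20.95
eef_pos: [0.5774, -0.3409, 0.0406]
tcp_rot: [0.992, -0.124, -0.0, 0.0]
contact_force: [0.7, 0.2, -0.6]
opening: 0.321
```

```bash
python3 -m crank '[[0,0,0.001,0,0,0,0.45],[0,0,0.001,0,0,0,0.6],[0,0,0.001,0,0,0,0.6],[0,0,-0.2,0,0,0,0.7],[0,0,-0.5,0,0,0,0.7],[-0.2,-0.1,-0.7,0,0,0,0.8],[-0.5,-0.4,-0.7,0,0,0,0.8],[-0.8,-0.6,-0.7,0,0,0,0.8],[-0.8,-0.6,-0.7,0,0,0,0.8]]'
python3 - <<'E'
from fit import *
d=imaging.read_camera("wrist");d=imaging.read_camera("wrist");save(d,"w23.png",s=1.4);np.save("w23.npy",d,allow_pickle=True)
go(.443,-.2385,.06,np.radians(-104.33))
c=imaging.read_camera("scene");save(c,"scene5.png",(160,120,400,300),3.2)
E
```

```text
time: 21.85
eef_pos: [0.4804, -0.2205, 0.1446]
tcp_rot: [0.992, -0.124, -0.001, -0.001]
contact_force: [0.2, 0.2, 0.6]
opening: 0.799
shift [-0.2232  0.1708  0.5691] turn [-0.      0.0006  0.0014] now [ 0.4818 -0.2219  0.1453] q6 1.1960275158223106
```

View pics/w23.png

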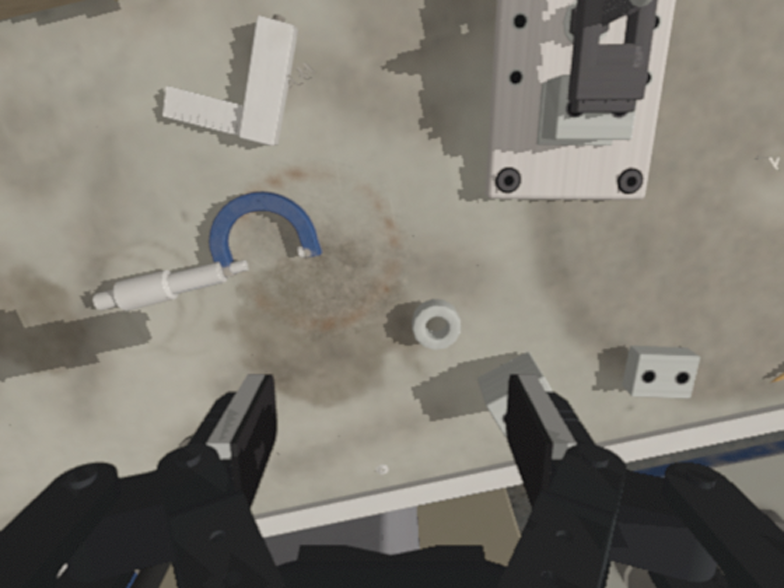

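View pics/scene5.png

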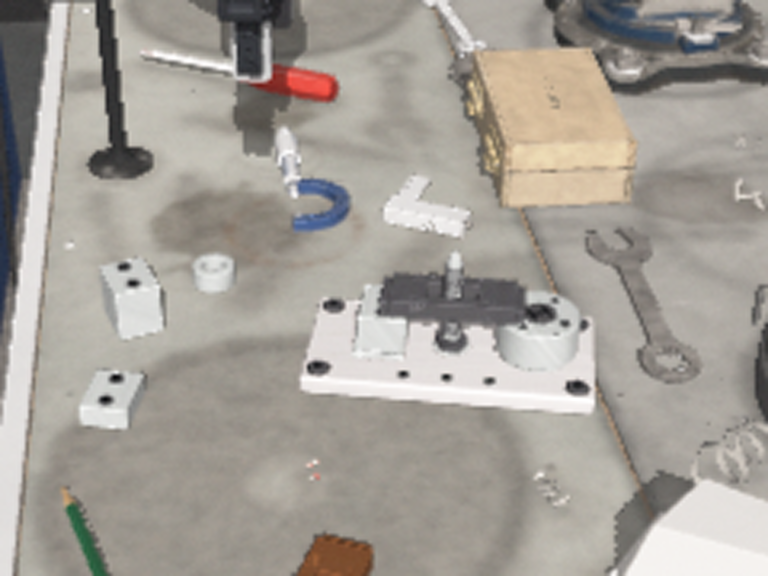

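Strap lies level on die and block with the stud through the slot (scene 455,270). Now the collar.

```bash
python3 -m crank '[[-0.22,0.165,0.3,0,0,0,0.6],[-0.22,0.165,0.56,0,0,0,0.6],[-0.22,0.165,0.56,0,0,0,0.6],[-0.22,0.165,0.56,0,0,0,0.6],[-0.22,0.165,0.56,0,0,0,0.6]]'
python3 - <<'E'
from fit import *
d=imaging.read_camera("wrist");d=imaging.read_camera("wrist");save(d,"w24.png",s=1.4);np.save("w24.npy",d,allow_pickle=True)
go(.443,-.2385,.003,np.radians(-104.33))
E
```

```text
time: 22.5
eef_pos: [0.4476, -0.2417, 0.064]
tcp_rot: [0.992, -0.124, 0.002, 0.001]
contact_force: [0.1, 0.3, 0.9]
opening: 0.6
shift [-0.0352 -0.012   0.4074] turn [ 0.0016 -0.0029  0.0007] now [ 0.4474 -0.2413  0.0641] q6 1.1257850005998422
```

View pics/w24.png

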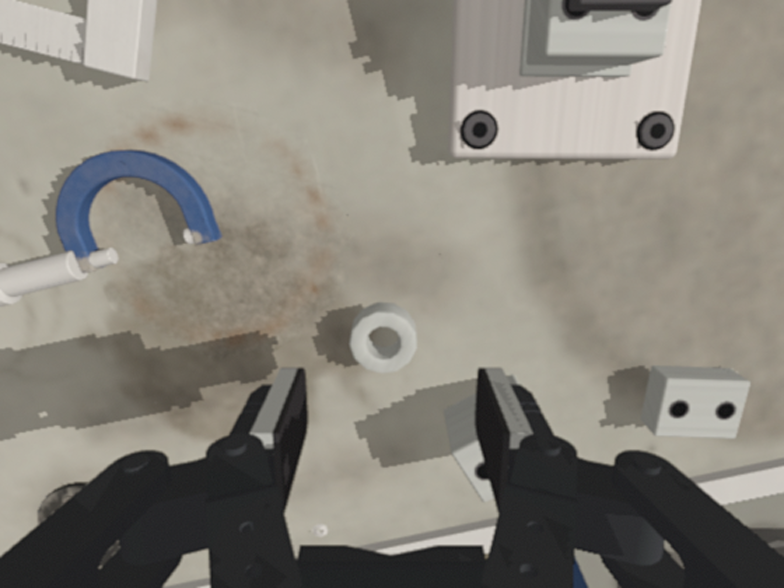

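Run:
```python
from fit import *
d=np.load("w24.npy",allow_pickle=True).item();save(d,"w24a.png",(235,200,315,280),7)
A=[ray(d,crop(q,1.4,(0,0)),.024) for q in ((484,470),)];print(A)
```

```text
[array([ 0.3792, -0.2654,  0.024 ])]
```

View pics/w24a.png

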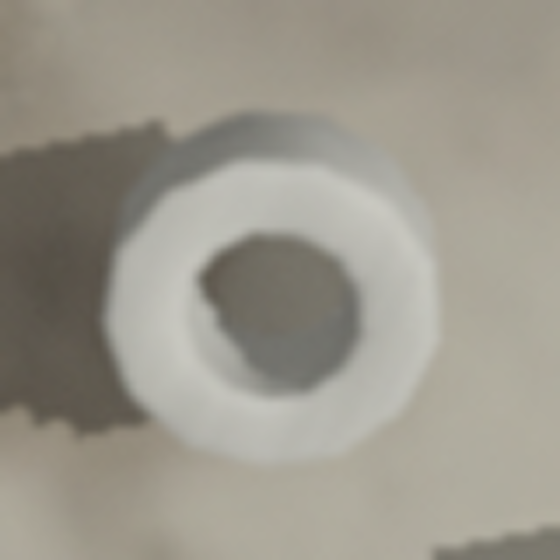

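Run:
```python
from fit import *
d=np.load("w24.npy",allow_pickle=True).item();s=telemetry.get_state()
x=ray(d,crop((273,312),7,(235,200)),.014); print(x,R.from_quat(s["tcp_rot"]).inv().apply(x-s["eef_pos"])/.15)
go(x[0],x[1],.003,np.radians(-104.33))
```

```text
[ 0.442  -0.2378  0.014 ] [-0.0423 -0.0146  0.334 ]
shift [-0.0426 -0.0148  0.4073] turn [ 0.0016 -0.0029  0.0007] now [ 0.4474 -0.2413  0.0641] q6 1.1257850005998422
```

```bash
python3 -m crank '[[-0.044,-0.018,0,0.001,-0.003,0,0.6],[-0.044,-0.018,0.2,0.001,-0.003,0,0.6],[-0.044,-0.018,0.33,0.001,-0.003,0,0.55],[-0.044,-0.018,0.33,0.001,-0.003,0,0.55],[-0.044,-0.018,0.33,0.001,-0.003,0,0.55]]'
python3 - <<'E'
from fit import *
d=imaging.read_camera("wrist");d=imaging.read_camera("wrist");save(d,"w25.png",s=1.4);np.save("w25.npy",d,allow_pickle=True)
go(.4416,-.2375,.003,np.radians(-104.33))
E
```

```text
time: 23.1
eef_pos: [0.4397, -0.2356, 0.0126]
tcp_rot: [0.992, -0.124, -0.002, -0.001]
contact_force: [-0.1, 0.4, 0.0]
opening: 0.553
shift [0.0096 0.0055 0.07  ] turn [0.     0.0016 0.0006] now [ 0.4404 -0.2364  0.0135] q6 1.1257553031182255
```

View pics/w25.png

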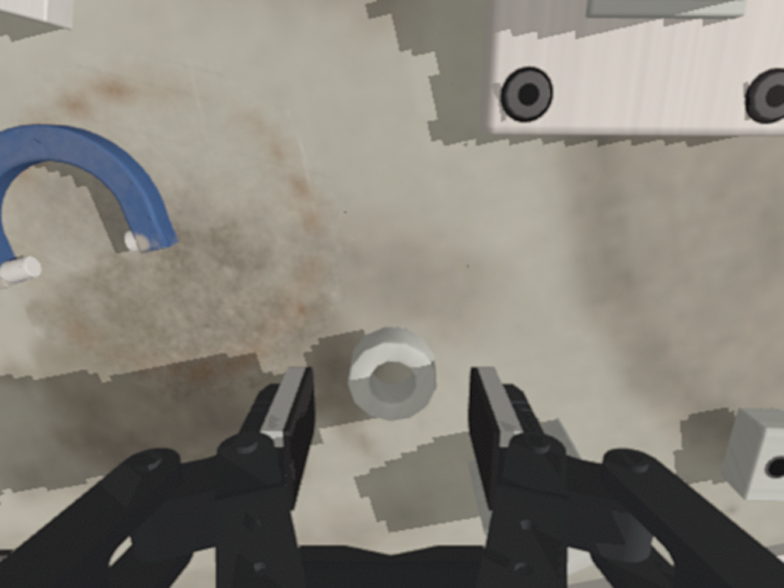

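Run:
```python
from fit import *
d=np.load("w25.npy",allow_pickle=True).item();s=telemetry.get_state()
x=ray(d,crop((392.5,380.5),1.4,(0,0)),.014); print(x,R.from_quat(s["tcp_rot"]).inv().apply(x-s["eef_pos"])/.15)
save(d,"w25a.png",(235,220,325,310),7)
```

```text
[ 0.4422 -0.238   0.014 ] [ 0.0143  0.0073 -0.0033]
```

View pics/w25a.png

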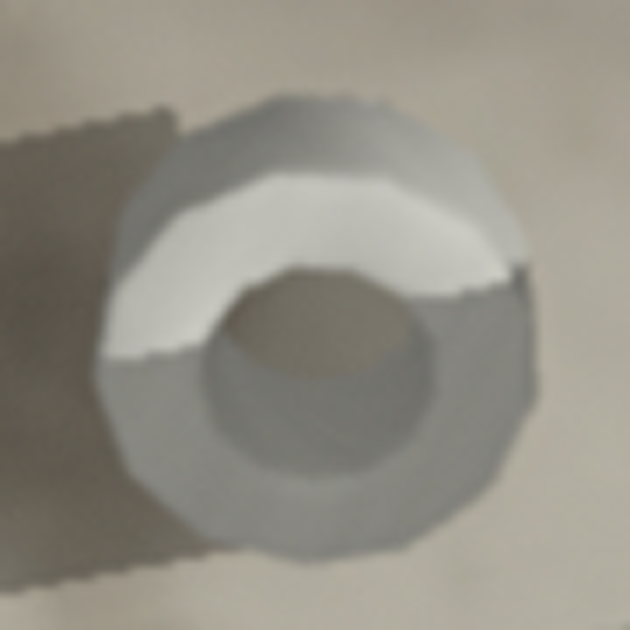

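```bash
python3 -m crank '[[0.01,0.003,0.04,0,0.001,0,0.55],[0.01,0.003,0.068,0,0.001,0,0.55],[0.01,0.003,0.068,0,0.001,0,0.55],[0.01,0.003,0.068,0,0.001,0,0],[0.01,0.003,0.068,0,0.001,0,0],[0.01,0.003,0.068,0,0.001,0,0],[0.01,0.003,0.068,0,0.001,0,0]]' 60
python3 - <<'E'
from fit import *
d=imaging.read_camera("wrist");save(d,"w26.png",s=1.4);np.save("w26.npy",d,allow_pickle=True)
go(.4416,-.2375,.003,np.radians(-104.33))
E
```

```text
time: 23.9
eef_pos: [0.4409, -0.2366, 0.0021]
tcp_rot: [0.992, -0.124, -0.001, -0.001]
contact_force: [-0.9, 0.8, 2.9]
opening: 0.29
shift [ 0.006   0.0047 -0.0064] turn [-0.0007  0.0019  0.0005] now [ 0.4409 -0.2366  0.002 ] q6 1.1252154782341144
```

View pics/w26.png

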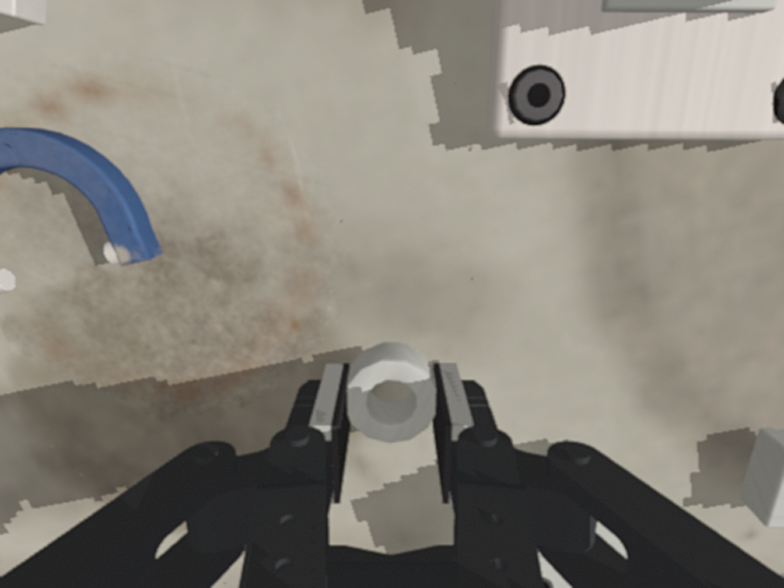

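```bash
python3 - <<'E'
from fit import *
d=np.load("w26.npy",allow_pickle=True).item();s=telemetry.get_state()
save(d,"w26a.png",(235,230,325,325),6)
for v in (398,400,402):
    x=ray(d,crop((391.5,v),1.4,(0,0)),.014); print(x,R.from_quat(s["tcp_rot"]).inv().apply(x-s["eef_pos"]))
E
python3 -m crank '[[0,0,-0.3,0,0,0,0],[0,0,-0.7,0,0,0,0],[0.3,0.2,-0.75,0,0,0,0],[0.6,0.5,-0.75,0,0,0,0],[0.9,0.8,-0.75,0,0,0,0],[0.9,0.8,-0.75,0,0,0,0],[0.9,0.8,-0.75,0,0,0,0]]'
python3 - <<'E'
from fit import *
d=imaging.read_camera("wrist")
go(.5774,-.3409,.11,np.radians(-104.33))
E
```

```text
[ 0.4433 -0.2382  0.014 ] [ 0.0027  0.001  -0.012 ]
[ 0.4427 -0.2381  0.014 ] [ 0.002  0.001 -0.012]
[ 0.442  -0.2379  0.014 ] [ 0.0014  0.001  -0.012 ]
time: 24.65
eef_pos: [0.5435, -0.3899, 0.1131]
tcp_rot: [0.992, -0.125, -0.001, 0.0]
contact_force: [-0.1, 0.0, -0.9]
opening: 0.293
shift [ 0.1491 -0.3595  0.0172] turn [-0.0011  0.0026 -0.0005] now [ 0.5424 -0.3876  0.1126] q6 1.049818264611061
```

View pics/w26a.png

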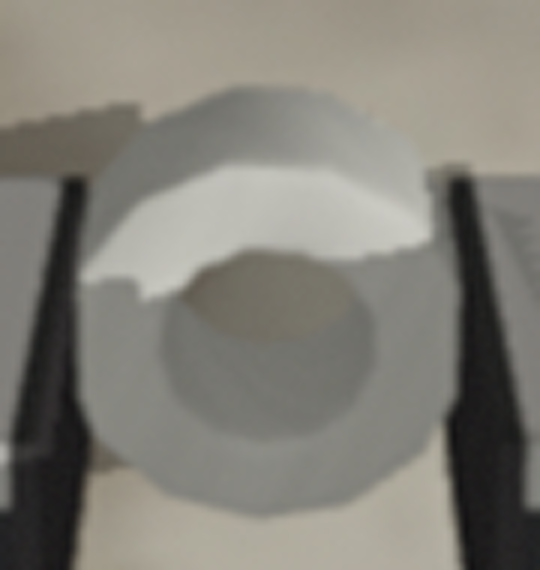

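```bash
python3 -m crank '[[0.147,-0.355,0,-0.001,0.002,0,0],[0.147,-0.355,0,-0.001,0.002,0,0],[0.147,-0.355,0,-0.001,0.002,0,0],[0.147,-0.355,0.08,-0.001,0.002,0,0],[0.147,-0.355,0.08,-0.001,0.002,0,0],[0.147,-0.355,0.08,-0.001,0.002,0,0]]'
python3 - <<'E'
from fit import *
d=imaging.read_camera("wrist");d=imaging.read_camera("wrist");save(d,"w27.png",s=1.4);np.save("w27.npy",d,allow_pickle=True);save(d,"w27a.png",(210,180,350,330),4)
go(.5774,-.3409,.11,np.radians(-104.33))
E
```

```text
time: 25.3
eef_pos: [0.5755, -0.3402, 0.1004]
tcp_rot: [0.992, -0.125, -0.001, -0.0]
contact_force: [1.2, -0.8, -1.0]
opening: 0.297
shift [ 0.0078 -0.0008 -0.0569] turn [ 0.0002  0.0003 -0.0002] now [ 0.5762 -0.3407  0.1015] q6 1.1364887044437333
```

View pics/w27a.png

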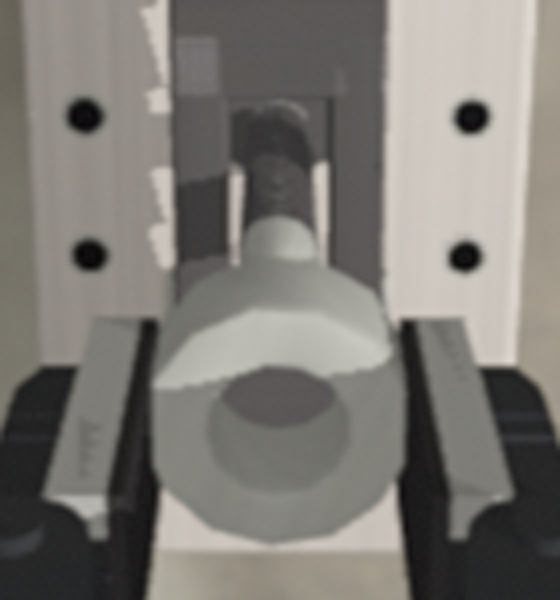

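View pics/w27.png

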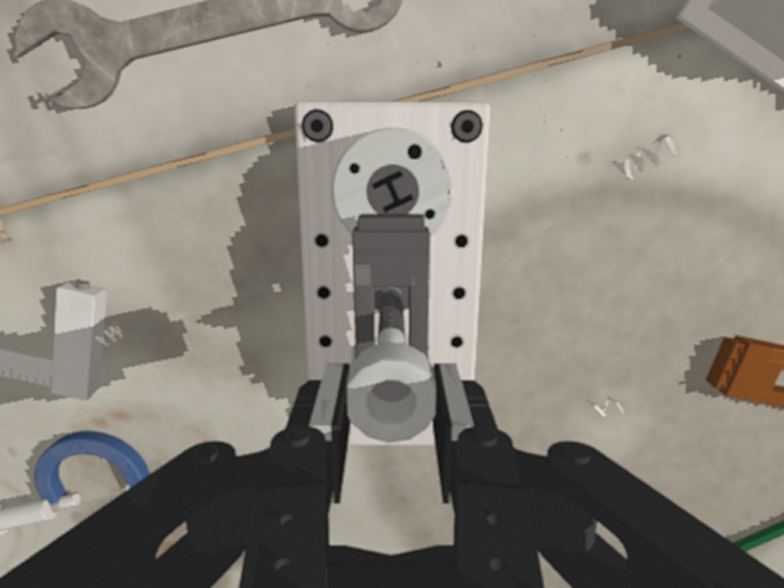

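Run:
```python
from fit import *
d=np.load("w22.npy",allow_pickle=True).item();save(d,"w22a.png",(235,240,325,350),5)
d=np.load("w20.npy",allow_pickle=True).item();save(d,"w20b.png",(235,240,325,310),6)
```

```text
(no output)
```

View pics/w22a.png

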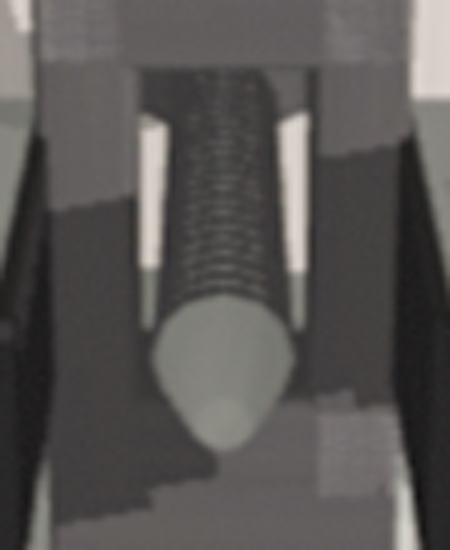

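View pics/w20b.png

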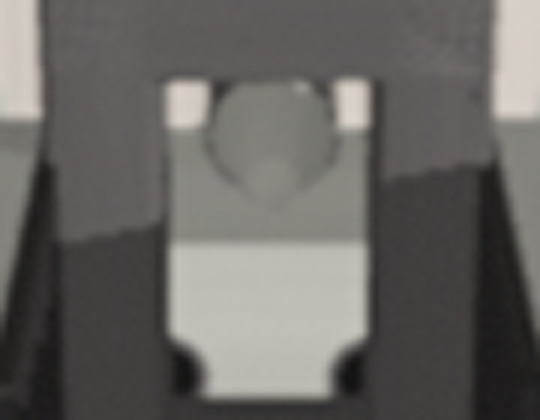

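Run:
```python
from fit import *
d=np.load("w22.npy",allow_pickle=True).item(); print("w22",ray(d,crop((223,422),5,(235,240)),.078))
d=np.load("w20.npy",allow_pickle=True).item(); print("w20",ray(d,crop((272,184),6,(235,240)),.078))
d=np.load("w27.npy",allow_pickle=True).item(); s=telemetry.get_state(); print("bore",ray(d,crop((391.7,401.8),1.4,(0,0)),s["eef_pos"][2]+.012))
```

```text
w22 [ 0.578  -0.3419  0.078 ]
w20 [ 0.5778 -0.3419  0.078 ]
bore [ 0.5773 -0.342   0.1135]
```

```bash
python3 -m crank '[[0.006,0,0.05,0,0,0,0],[0.006,0,0.1,0,0,0,0],[0.006,0,0.1,0,0,0,0],[0.006,0,0.1,0,0,0,0]]'
python3 - <<'E'
from fit import *
d=imaging.read_camera("wrist");d=imaging.read_camera("wrist");np.save("w28.npy",d,allow_pickle=True);save(d,"w28a.png",(210,180,350,330),4)
go(.5777,-.3409,.054,np.radians(-104.33)); print(telemetry.get_state()["contact_force"])
E
```

```text
time: 25.8
eef_pos: [0.5773, -0.3401, 0.0858]
tcp_rot: [0.992, -0.124, -0.001, -0.0]
contact_force: [-0.0, 0.5, -0.7]
opening: 0.295
shift [0.001  0.0031 0.2176] turn [0.0003 0.0001 0.0005] now [ 0.5777 -0.3404  0.0866] q6 1.1370837605156008
[ 0.419  -0.7117 -1.1967]
```

View pics/w28a.png

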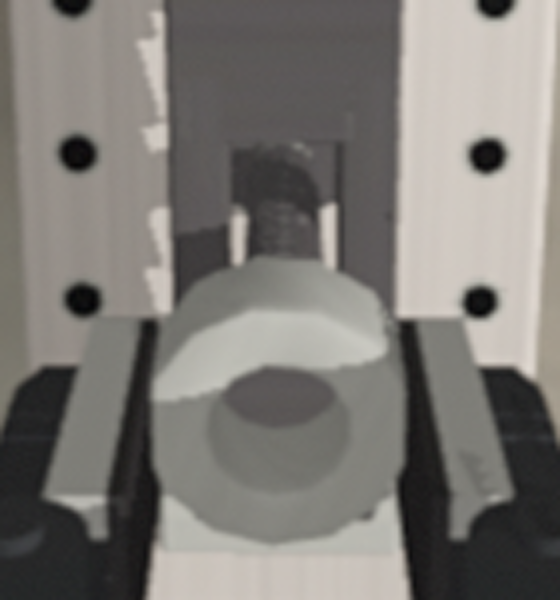

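```bash
python3 -m crank '[[0,0.003,0,0,0,0,0],[0,0.003,0.05,0,0,0,0],[0,0.003,0.09,0,0,0,0],[0,0.003,0.09,0,0,0,0]]'
python3 - <<'E'
from fit import *
d=imaging.read_camera("wrist");d=imaging.read_camera("wrist");np.save("w29.npy",d,allow_pickle=True);save(d,"w29a.png",(210,180,350,330),4)
go(.5777,-.3409,.054,np.radians(-104.33)); print(telemetry.get_state()["contact_force"])
E
```

```text
time: 26.3
eef_pos: [0.5766, -0.34, 0.0712]
tcp_rot: [0.992, -0.124, -0.001, -0.001]
contact_force: [-1.8, 0.9, 0.1]
opening: 0.292
shift [0.0045 0.0018 0.1225] turn [-0.0001  0.0009  0.0004] now [ 0.5771 -0.3405  0.0724] q6 1.1365009232583085
[-0.4137  0.7375 -0.1675]
```

View pics/w29a.png

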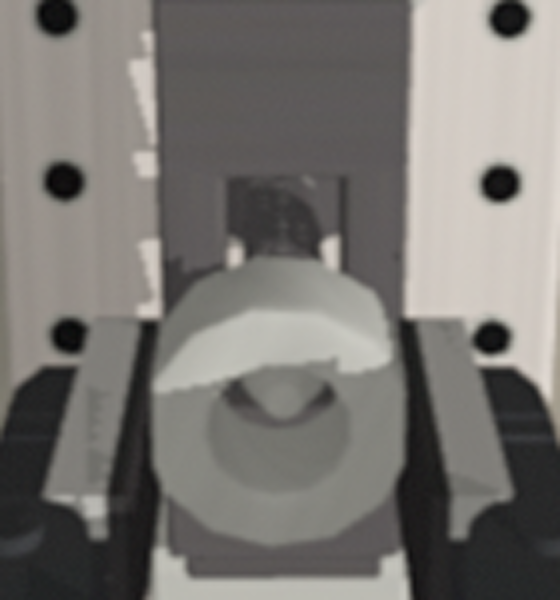

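Run:
```python
from fit import *
d=np.load("w29.npy",allow_pickle=True).item(); s=telemetry.get_state()
t=ray(d,crop((284,402),4,(210,180)),.078); b=ray(d,crop((391.7,401.8),1.4,(0,0)),s["eef_pos"][2]+.012)
print(t,b,R.from_quat(s["tcp_rot"]).inv().apply(t-b))
```

```text
[ 0.5778 -0.342   0.078 ] [ 0.5784 -0.3417  0.0844] [-0.0005  0.0004  0.0064]
```

Tip is inside the bore, within 0.5 mm of centre. Lowering.

```bash
python3 -m crank '[[-0.001,0.003,0.03,0,0,0,0],[-0.001,0.003,0.06,0,0,0,0],[-0.001,0.003,0.09,0,0,0,0],[-0.001,0.003,0.09,0,0,0,0],[-0.001,0.003,0.09,0,0,0,0]]'
python3 - <<'E'
from fit import *
d=imaging.read_camera("wrist");d=imaging.read_camera("wrist");np.save("w30.npy",d,allow_pickle=True);save(d,"w30a.png",(210,180,350,330),4)
go(.5777,-.3409,.054,np.radians(-104.33)); print(telemetry.get_state()["contact_force"])
E
```

```text
time: 26.9
eef_pos: [0.5771, -0.341, 0.0592]
tcp_rot: [0.992, -0.124, -0.0, -0.0]
contact_force: [-0.8, 0.5, 0.3]
opening: 0.294
shift [ 0.0017 -0.0029  0.0383] turn [ 0.0003 -0.      0.0004] now [ 0.5774 -0.3413  0.0598] q6 1.1358443048339573
[-0.2242  0.4858 -0.623 ]
```

View pics/w30a.png

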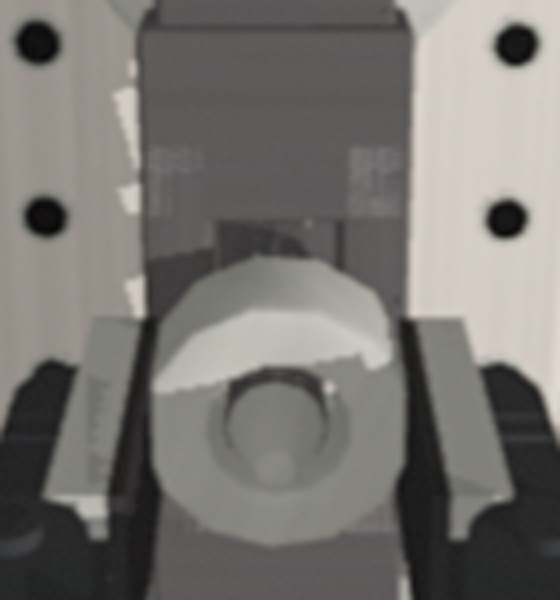

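Centred on the stud. Last ~5 mm, then release and rise.

```bash
python3 -m crank '[[0,0,0.02,0,0,0,0],[0,0,0.032,0,0,0,0],[0,0,0.032,0,0,0,0],[0,0,0.032,0,0,0,0]]'
python3 - <<'E'
from fit import *
d=imaging.read_camera("wrist")
go(.5777,-.3409,.054,np.radians(-104.33)); print(telemetry.get_state()["contact_force"])
E
```

```text
time: 27.4
eef_pos: [0.5771, -0.3411, 0.0546]
tcp_rot: [0.992, -0.124, -0.0, 0.0]
contact_force: [0.3, -1.0, -0.3]
opening: 0.293
shift [ 0.0026 -0.0026  0.0051] turn [0.0002 0.0002 0.0004] now [ 0.5772 -0.3412  0.0548] q6 1.135829529792488
[ 1.1667 -0.3832  0.8186]
```

```bash
python3 -m crank '[[0,0,0.005,0,0,0,0],[0,0,0.005,0,0,0,0],[0,0,0.005,0,0,0,0.45],[0,0,0.005,0,0,0,0.55],[0,0,0.005,0,0,0,0.55],[0,0,-0.1,0,0,0,0.6],[0,0,-0.4,0,0,0,0.6],[0,0,-0.7,0,0,0,0.6],[-0.5,0,-0.9,0,0,0,0.8],[-0.8,0,-0.9,0,0,0,0.8],[-0.8,0,-0.9,0,0,0,0.8]]'
python3 - <<'E'
from fit import *
d=imaging.read_camera("wrist");d=imaging.read_camera("wrist");save(d,"w31.png",s=1.4)
c=imaging.read_camera("scene");save(c,"scene6.png",(160,120,400,300),3.2)
E
```

```text
time: 28.55
eef_pos: [0.4591, -0.311, 0.1924]
tcp_rot: [0.992, -0.124, 0.001, 0.001]
contact_force: [-0.2, -1.4, 0.2]
opening: 0.801
```

View pics/w31.png

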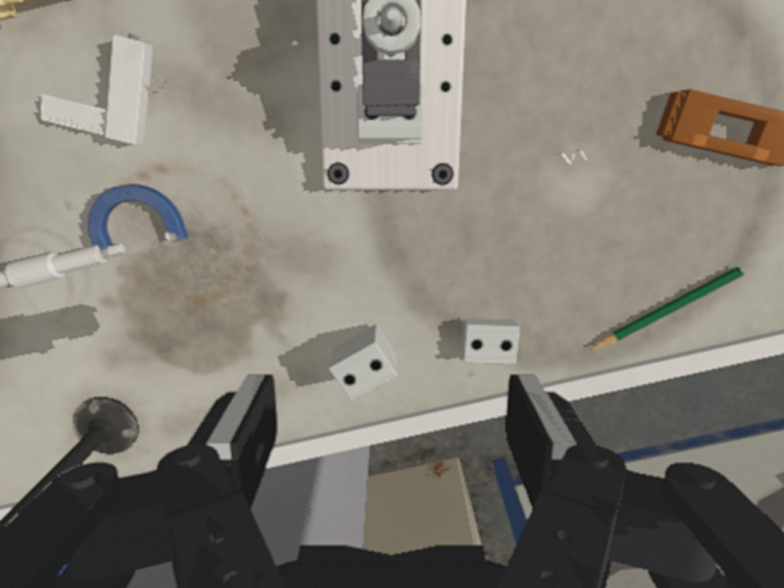

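View pics/scene6.png

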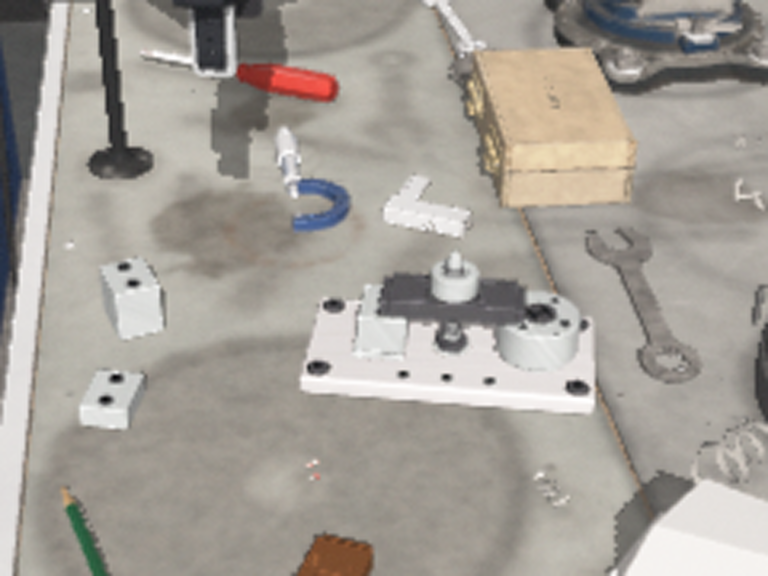

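The assembly stands: collar flat on strap (scene 455,280), strap level, the bystanders unmoved. One overhead check of centring before handing in.

```bash
python3 -m crank '[[0.3,0,-0.2,0,0,0,0.8],[0.5,0,-0.2,0,0,0,0.8],[0.5,0,-0.2,0,0,0,0.8],[0.5,0,-0.2,0,0,0,0.8],[0.5,0,-0.2,0,0,0,0.8]]'
python3 - <<'E'
from fit import *
d=imaging.read_camera("wrist");d=imaging.read_camera("wrist");save(d,"w32.png",(200,0,360,200),3);np.save("w32.npy",d,allow_pickle=True)
E
```

```text
time: 29.2
eef_pos: [0.5334, -0.3297, 0.2192]
tcp_rot: [0.992, -0.124, -0.001, -0.0]
contact_force: [0.3, 0.3, 0.5]
opening: 0.799
```

View pics/w32.png

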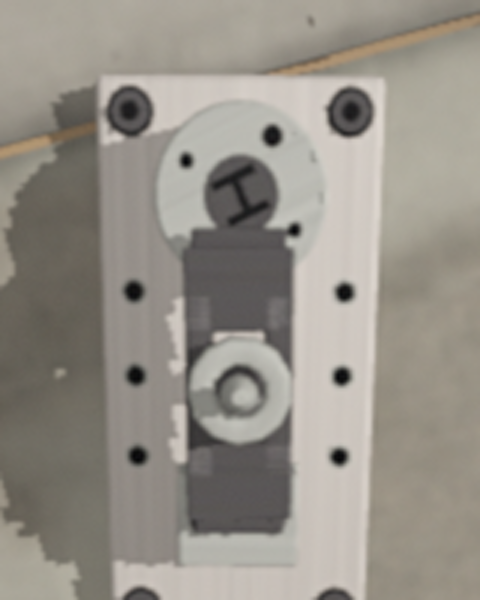

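Overhead, die (col 240), strap (240), collar (241) and block (239) all lie on the plate's centre line (239–242).

Run:
```python
from plant import ticket
print(ticket.sign_off())
```

```text
the job is handed in; nothing more can be done
None
```

The job is done in the order asked and handed in at about 29 s of the 80 s. I set the die on the round pad, then the 24 mm block on the rectangular pad. The dark strap went lengthwise across both with the stud through its slot, and the collar went over the stud onto the strap.

- **Centring across the plate:** in the last overhead picture the die, block, strap and collar all sit within about 0.5 mm of the plate's centre line.
- **Centring along the plate:** at placing, the die measured about 0.7 mm off the pad centre. The block sat about 1 mm inside the pad's stud-side edge, as a central block should. Neither was measured again after release.
- **Level and seating:** in the scene view the strap looks level and the collar flat on it, with the gripper clear of everything. I judged this by eye only.
- **Bystanders:** I left the micrometer and the spanner alone, and they look unmoved in the pictures.
- **Forces:** the wrist readings I took stayed under about 8 N.
- **Disagreement:** positions from the camera and from the arm's own reading differed by about 1–2 mm sideways. For each placing I went by part and target seen in the same picture.

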